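Put the beads away and pin the bin shut

ROBOT

A 6-joint arm with a two-finger parallel gripper is mounted at the origin on the work surface. World frame = base frame: x ahead of the robot, y to its left, z up, the work surface at z = 0. Lengths are in mm, angles in degrees, forces in N, time in s.
With the tool pointing down it reaches from about 325 to 1000 mm from the base axis. Payload 5.1 kg.
Tool frame: the origin (TCP) lies midway between the tips of the shut fingers; the grasp point (between the pads) lies 19 mm behind it; z points along the fingers, x is the direction in which the jaws open and shut, and the axes are right-handed (so a half turn about z gives the same grasp; the last joint's range is limited). The gripper opens to 85 mm and grips with 20 to 120 N. Pads are 22 mm wide; open, the fingers measure 114 mm over their backs; the gripper's body (76 mm by 85 mm) begins 54 mm behind the grasp point. The pads swing forward as they close: fully open they stand 13 mm farther back than shut.
Start: joints at [-73.316, 7.093, 94.555, -0, 78.352, -4.733], TCP at [237.319, -605.115, 231.322] pointing down, gripper open.
Joint ranges: [-149.61, 149.61], [-58.7, 133.49], [1.44, 155.28], [-77.14, 257.14], [18.33, 153.61], [-166.67, 166.67]. Speed limits (degrees/s): [147.25, 147.25, 180, 180, 180, 180].

INTERFACE

Orientations are given as a 3x3 rotation matrix whose columns are the frame's x, y, z axes.
In Python, from cell import r gives the robot as it stands. The module is installed in compiled form; this text tells all that it offers.
- The arm moves only by the tool apply_moves, never from a script. Its argument "steps" is text: rows parted by semicolons, each of 7 numbers parted by spaces: the shift along the tool's x, y, z in cm, then the turn, a rotation vector about the tool's x, y, z in rad, then the finger opening in cm, from 0 to 8.54. In form: tx ty tz ax ay az grip; .... A call has 1 to 10 rows; each row is the pose to reach, as a shift and turn from the pose commanded when the call began, along the tool's axes at that moment; what a row does not reach only later rows make up. A row lasts 1/8 s, in which the tool goes at most 62.5 mm and 10.7 degrees, less where a joint would pass 70% of its speed; a pose out of reach is approached as far as the arm can. A call with a gripper value outside its range is refused whole. The fingers move at their own pace and stop on an object; "grip_force" is the grip in N (left out, the last holds). Time passes only in rows, so rows that repeat a pose let the fingers close. It gives the time, the measured TCP pose, the force and the opening at its end, in the units of the state.
- r.get_obs(): the state, without advancing time (a new reading comes with each control period).
- r.camera(name): name is "scene" or "top"; returns the picture (384x512x3 uint8, blue, green, red); there is no depth.
- r.camera_model(name): a dict with "vfov" (degrees; the focal length in pixels is half the picture's height over the tangent of half this angle, whatever the lens; pixels are square), "cx", "cy" (the principal point, pixels), "world_to_cam" (4x4, takes a point from world to camera coordinates). Camera axes: x right, y up, looking along -z (the intrinsics and any distortion apply to the point x, -y, -z); pixel columns grow to the right and rows downward; lengths in mm; the calibration is good to about 2 mm. A picture is of the moment at which its call begins. camera_model takes no time and is no camera call.
- r.job_done(): hands the job in, once; it reports no verdict.
The state is a dict: "time_s": time; "joints": joint angles; "qd": joint speeds; "joint_torque": joint torques, N m; "tcp_pos": TCP position; "ee_rot": TCP orientation; "wrist_force": force on the tool from outside, world axes, zero at the start; "ft_torque": the same for the moment, N m; "gripper_width": finger opening in mm.
Only numpy, scipy, OpenCV 4.12 (cv2) and the standard library are available. Lean on these libraries where they do the work, as an engineer would, in place of code of your own. Each camera call takes 0.05 s, during which the arm holds its last target.

TASK

Tip all four wooden beads out of the yellow tray into the blue bin, then stand the empty tray back upright on the table and let go of it. Then swing the bin's clear lid fully shut and lock it: take the red-handled pin from its wooden stand and push it fully home through the hole in the lid's orange tab and the hole in the bin's lug below. Leave the other things on the table where they are.

Things in the scene. Friction and masses are not known exactly. Their poses are not given: they have to be found in the camera images.
- bin: Blue open plastic bin fixed to the table, 200 x 170 x 90 mm (x, y, z), walls and floor 5 mm. Origin: centre of its underside; z up; the hinge is on its +y rim, the pin lug on its -y wall (a 50 x 38 mm plate, 12 mm thick, sticking out from the wall 72 to 84 mm above the table).
- bin_eye (a point): Centre of the 13 mm through hole in the bin's lug, at the lug's top face, 19 mm outside the -y wall and 84 mm above the table. Axes as the bin.
- lid (a joint): Hinge of the clear lid with orange rim, in rad: 0 = shut, about 1.6 to 1.85 at the start (standing up, leaning a little outwards, away from the bin), stop at 2.0. It is stiff and stays where it is left. The lid is 200 mm wide, 170 mm from hinge to front edge, 8 mm thick, plus a 50 x 38 mm orange tab in the middle of the front edge. Shut, its underside is 90 mm and its top 98 mm above the table.
- lid_hinge (a point): Point on the hinge line at mid-width, on the underside of the lid's hinged edge: 85 mm to +y of the bin's origin and 90 mm above the table.
- lid_eye (a point): Centre of the 13 mm through hole in the lid's tab, on the tab's top (outer) face, 189 mm from the hinge line. When the lid is shut it is straight above bin_eye, 98 mm above the table.
- tray: Loose yellow tray, 120 x 170 x 35 mm (x, y, z), 240 g, holding the beads. Origin: centre of its underside; z up. Walls 4 mm on three sides; its +y end has no wall, only a floor ramp that rises 12 mm over the last 45 mm: it pours over that end once tilted well beyond 15 degrees.
- tray_grip (a point): Centre of the tray's carrying bar, a black bar 14 mm thick (along the tray's y) and 20 mm high that crosses the middle of the tray along its x, 73 mm above the tray's underside, 110 mm free length. Below it the beads reach 36 mm.
- bead1: Red ball-shaped bead, 32 mm diameter, 14 g; origin at its centre. Starts in the tray.
- bead2: Green ball-shaped bead, 32 mm diameter, 14 g; origin at its centre. Starts in the tray.
- bead3: Blue ball-shaped bead, 32 mm diameter, 14 g; origin at its centre. Starts in the tray.
- bead4: Light wood ball-shaped bead, 32 mm diameter, 14 g; origin at its centre. Starts in the tray.
- stand: Wooden block 50 x 50 x 50 mm fixed to the table, with an upright 12 mm hole where the pin is kept. Origin: centre of its underside.
- pin: Retaining pin, 50 g, upright in the stand at the start. Origin: centre of the underside of its collar (diameter 24 mm, 4 mm thick), which rests on the top of the stand, and on the lid's tab when the pin is home. Below: steel shank 10 mm diameter, 42 mm long, with tapered end. z points up along the pin.
- pin_grip (a point): Centre of the pin's red handle above the collar: 28 mm along the pin's x, 14 mm along its y (grip across y), 30 mm high, 4 to 34 mm above the pin's origin.
- pin_tip (a point): Lower end of the pin's shank, 42 mm below its origin.
- spool: Bystander: ribbon spool, white and blue, 68 mm diameter, 28 mm high. Origin: centre of its underside.
- glue: Bystander: yellow glue bottle with red cap, 38 mm diameter, 110 mm high. Origin: centre of its underside.
- paint_jar: Bystander: green paint jar, white lid, 56 mm diameter, 70 mm high. Origin: centre of its underside.
- scissors: Bystander: scissors lying flat, about 160 mm long along their x, 10 mm high, black handles. Origin near the pivot.
- pencil_box: Bystander: red open pencil box, 190 x 70 x 30 mm. Origin: centre of its underside.
- brush: Bystander: paint brush lying flat, 180 mm long along its x. Origin under its middle.
Mind the look-alikes: they are no part of the job. Several things have the shape of the tray; the one meant has the colours described above.

How it is judged (in metres and radians):
On the way, in this order (a step that is already met when the one before it is completed fails the run):
1. all four beads are in the bin (x of bead1 in the frame of bin between -0.097 and 0.097 m and y of bead1 in the frame of bin between -0.082 and 0.082 m and z of each of bead1, bead2, bead3, bead4 in the frame of bin below 0.085 m and x of bead2 in the frame of bin between -0.097 and 0.097 m and y of bead2 in the frame of bin between -0.082 and 0.082 m and x of bead3 in the frame of bin between -0.097 and 0.097 m and y of bead3 in the frame of bin between -0.082 and 0.082 m and x of bead4 in the frame of bin between -0.097 and 0.097 m and y of bead4 in the frame of bin between -0.082 and 0.082 m), for 0.2 s.
2. the empty tray stands upright on the table, let go (height (world z) of tray below 0.012 m and angle between tray's own z axis and vertical below 0.1 rad and contact force between the fingers and tray below 0.1 N), for 0.2 s.
3. the lid is shut (value of joint lid below 0.05 rad), for 0.2 s.
4. the pin is home through the lid's tab and the bin's lug (horizontal distance between pin and bin_eye below 0.004 m and horizontal distance between pin_tip and bin_eye below 0.006 m and z of pin in the frame of bin between 0.09 and 0.104 m and angle between pin's own z axis and vertical below 0.15 rad), for 0.2 s.
At the end, for the whole second after the job is handed in: All beads in the bin; tray upright (0.1 rad) on the table, released; lid shut (0.05 rad); pin at rest through both holes, collar within 6 mm of the tab, axis within 4 mm of the lug hole at the collar and 6 mm at the tip, tilt under 0.15 rad (all of step 1 and all of step 2 and all of step 4 and value of joint lid below 0.05 rad and linear speed of each of pin, tray below 0.02 m/s); the robot touches nothing.
It fails at once if a bystander is pushed more than 40 mm or lifted (distance of any of spool, glue, paint_jar, scissors, pencil_box, brush from where it was at the start of the episode above 0.04 m).
It also fails if it takes over 72 s, if anything falls off the work surface, if the arm or the gripper's body presses on something with over 40 N, if the wrist force passes 120 N, or if a joint passes its speed limit or range.

## Working session

There is one attempt and no reset: what is moved stays moved. The work goes in short steps, Python scripts to look and compute and a tool call to move; the robot and the scene stay as the last step left them, time stands still between calls to the robot, and variables do not carry over. Pictures are saved under pics/ and viewed, and the job is handed in when it is done.

Besides the shell and the picture viewer there is one more tool, called after "Request:" by a JSON object that holds its "method" and its "body". apply_moves: Moves the arm, as the interface text tells. Its arguments: {"type":"object","properties":{"steps":{"type":"string"},"grip_force":{"type":"number"}},"required":["steps"]}

```bash
mkdir -p pics; ls
python3 - <<'E'
from cell import r
import cv2,numpy as np
for n in("scene","top"):
    im=r.camera(n); cv2.imwrite(f"pics/{n}0.png",im); m=r.camera_model(n); print(n,m)
print(r.get_obs())
E
```

```text
pics
scene {'vfov': 50.61261164591792, 'cx': 255.63144512374603, 'cy': 199.5296802830548, 'world_to_cam': array([[ 5.89430031e-01,  8.07809928e-01, -3.91909426e-03,
        -2.76098874e+02],
       [-4.51264575e-01,  3.33287785e-01,  8.27816124e-01,
         1.26704999e+02],
       [ 6.70024270e-01, -4.86171136e-01,  5.60985833e-01,
        -1.51841757e+03],
       [ 0.00000000e+00,  0.00000000e+00,  0.00000000e+00,
         1.00000000e+00]])}
top {'vfov': 51.8874559299543, 'cx': 258.20048284591485, 'cy': 188.62784175879344, 'world_to_cam': array([[-2.65398519e-03, -9.99599246e-01, -2.81834011e-02,
         3.54277842e+01],
       [ 9.95223038e-01, -5.39074132e-03,  9.74784324e-02,
        -4.76985926e+02],
       [-9.75912969e-02, -2.77900638e-02,  9.94838505e-01,
        -1.22624245e+03],
       [ 0.00000000e+00,  0.00000000e+00,  0.00000000e+00,
         1.00000000e+00]])}
{'time_s': 0.1, 'joints': array([-7.33166428e+01,  7.12868109e+00,  9.46272169e+01, -3.29448079e-04,
        7.83506651e+01, -4.73264007e+00]), 'qd': array([-0.07656654, -0.10077936, -0.25822038,  0.03365019,  0.04023994,
        0.10226976]), 'joint_torque': array([ 1.21832736e-04, -4.24930215e+01, -3.66653502e+01, -9.66149537e-05,
        3.94871371e-03,  5.05749128e-06]), 'tcp_pos': array([ 237.15079063, -604.59912081,  230.1782119 ]), 'ee_rot': array([[ 3.65137312e-01, -9.30953518e-01, -5.39331786e-04],
       [-9.30951828e-01, -3.65137680e-01,  1.77996909e-03],
       [-1.85399884e-03, -1.47841216e-04, -9.99998270e-01]]), 'wrist_force': array([-0.27876346, -0.54488418,  0.22034205]), 'ft_torque': array([-0.00248329,  0.03968818, -0.06349224]), 'gripper_width': 85.01072891927858}
```

View pics/scene0.png

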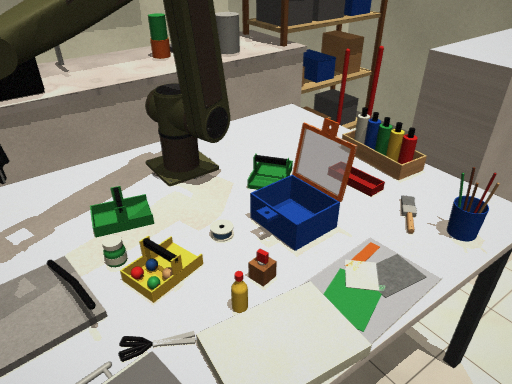

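View pics/top0.png

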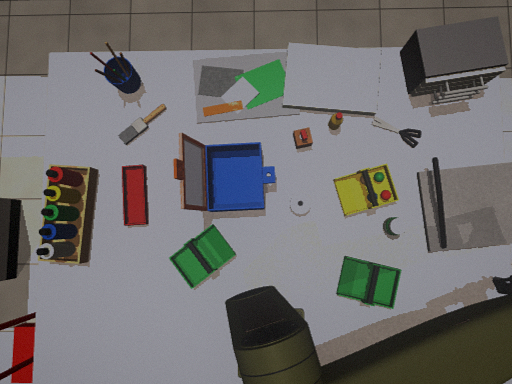

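The top view has world x up and +y to the left. The bin is near (235,177) with its lug at (269,176), the yellow tray near (366,190), and the stand and pin near (303,138). Next I'll zoom in.

```bash
cat > h.py <<'E'
import numpy as np,cv2
from cell import r
def cam(n):
    m=r.camera_model(n); f=192/np.tan(np.radians(m['vfov'])/2); return m['world_to_cam'],f,m['cx'],m['cy']
def proj(n,P):
    W,f,cx,cy=cam(n); P=np.atleast_2d(P); c=P@W[:3,:3].T+W[:3,3]
    return np.c_[cx+f*c[:,0]/-c[:,2], cy-f*c[:,1]/-c[:,2]]
def ray(n,uv):
    W,f,cx,cy=cam(n); u,v=uv; d=np.array([(u-cx)/f,-(v-cy)/f,-1]); R=W[:3,:3]
    o=-R.T@W[:3,3]; d=R.T@d; return o,d/np.linalg.norm(d)
def onz(n,uv,z):
    o,d=ray(n,uv); return o+d*(z-o[2])/d[2]
def tri(uv1,uv2):
    o1,d1=ray("scene",uv1);o2,d2=ray("top",uv2)
    A=np.c_[d1,-d2]; t=np.linalg.lstsq(A,o2-o1,rcond=None)[0]
    a=o1+t[0]*d1;b=o2+t[1]*d2; return (a+b)/2,np.linalg.norm(a-b)
def crop(im,x0,y0,x1,y1,k,name):
    c=cv2.resize(im[y0:y1,x0:x1],None,fx=k,fy=k,interpolation=cv2.INTER_CUBIC); cv2.imwrite(name,c)
E
python3 - <<'E'
from h import *
t=cv2.imread("pics/top0.png"); s=cv2.imread("pics/scene0.png")
crop(t,165,110,415,230,3,"pics/tc.png"); crop(s,80,110,370,330,2.6,"pics/sc.png")
# circle check
print(proj("top",[[0,0,0]]),proj("scene",[[0,0,0]]))
E
```

```text
[[269.60220598 342.13621336]] [[181.79558602 165.64554183]]
```

View pics/tc.png

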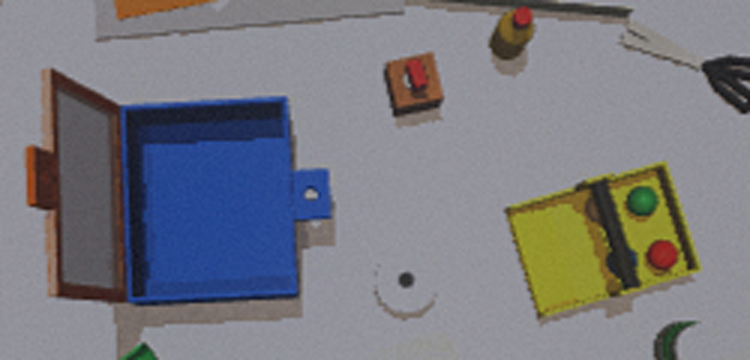

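View pics/sc.png

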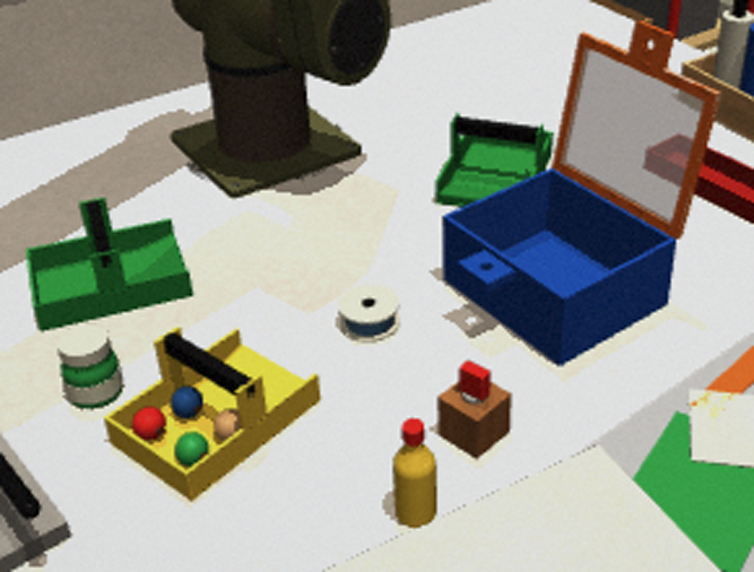

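Run:
```python
from h import *
t=cv2.imread("pics/top0.png"); s=cv2.imread("pics/scene0.png")
ht=cv2.cvtColor(t,cv2.COLOR_BGR2HSV); hs=cv2.cvtColor(s,cv2.COLOR_BGR2HSV)
def comp(h,lo,hi,box,k=3):
    m=cv2.inRange(h,lo,hi); z=np.zeros_like(m); x0,y0,x1,y1=box; z[y0:y1,x0:x1]=m[y0:y1,x0:x1]
    z=cv2.morphologyEx(z,cv2.MORPH_CLOSE,np.ones((k,k)));
    n,l,st,c=cv2.connectedComponentsWithStats(z); i=1+np.argmax(st[1:,4]); return (l==i).astype(np.uint8)*255,c[i],st[i]
def poly(m,eps):
    c=max(cv2.findContours(m,0,2)[0],key=cv2.contourArea); return cv2.approxPolyDP(c,eps,True)[:,0]
# bin top
m,c,st=comp(ht,(105,120,40),(125,255,255),(195,135,285,220)); p=poly(m,2.5); print("bin",p.tolist()); 
for q in p: print(q,onz("top",q,90)[:2].round(1))
# lug hole
e=ht[165:185,262:276]; 
sub=t[168:184,260:278]; print(ht[168:184,262:278,1])
# tray
m,c,st=comp(ht,(22,120,60),(34,255,255),(325,155,405,225),9); p=poly(m,2.5); print("tray",p.tolist(),cv2.minAreaRect(max(cv2.findContours(m,0,2)[0],key=cv2.contourArea)))
for q in p: print(q,onz("top",q,35)[:2].round(1),onz("top",q,0)[:2].round(1))
m,c,st=comp(hs,(22,120,60),(34,255,255),(115,235,210,305),9); p=poly(m,2.5); print("tray sc",p.tolist())
# beads
for nm,lo,hi in(("red",(0,150,80),(6,255,255)),("green",(50,100,50),(75,255,255)),("blue",(95,100,30),(125,255,255))):
    try:
        a=comp(ht,lo,hi,(340,160,405,215)); b=comp(hs,lo,hi,(115,240,210,305)); print(nm,a[1],b[1],a[2][4],b[2][4],tri(b[1],a[1]))
    except Exception as ex: print(nm,ex)
# pin
a=comp(ht,(0,170,90),(5,255,255),(290,125,315,150),1); b=comp(hs,(0,170,90),(5,255,255),(245,243,280,270),1); print("pin",a[1],b[1],a[2],b[2],tri(b[1],a[1]))
```

```text
bin [[259, 142], [205, 146], [208, 210], [263, 208], [262, 183], [274, 182], [272, 166], [261, 166]]
[259 142] [612.8  28.9]
[205 146] [601.8 193.2]
[208 210] [407.2 182.2]
[263 208] [412.5  17.5]
[262 183] [487.5  20.2]
[274 182] [490.4 -15.8]
[272 166] [538.9 -10.1]
[261 166] [539.1  23. ]
[[179 180 177 180 183 174 177 180 176 187 177 191 116   8   7   9]
 [181 178 182 184 179 181 175 186 179 180 181 183 112   7   3   3]
 [177 183 185 178 184 178 174 180 176 182 189 192 109   7  13  18]
 [171 178 181 182 180 180 182 181 177 180 178 187 105   8  10  18]
 [177 184 180 181 185 186 179 184 188 181 185 185 135  36  14  13]
 [177 182 187 183 167  45   5  58 166 180 188 181 136  43  10  16]
 [182 184 173 184  84   8   7   7  29 195 182 185 137  43  12  21]
 [173 182 181 182  87   5   2   3  29 194 176 177 149  26  10  15]
 [184 184 183 179 166  94  30  90 137 185 175 177 164  58  16  15]
 [183 183 180 176 187 178 174 177 181 178 179 178 162  66  11  16]
 [173 180 189 185 181 184 179 192 180 175 186 180 161  74  11  15]
 [174 178 176 182 184 182 175 172 179 174 177 178 166  66  18  15]
 [1
[... 695 characters left out ...]
[139, 241], [141, 256], [120, 270], [122, 279], [154, 301], [199, 266]]
red [385.34375 194.375  ] [136.53153153 272.12612613] 64 111 (array([ 457.44671588, -364.48662362,   22.3446236 ]), np.float64(2.2737618462722744))
green [378.9375   176.515625] [153.17699115 281.87610619] 64 113 (array([ 514.20209617, -345.6017655 ,   23.20279019]), np.float64(3.4520914482619074))
blue [376. 196.] [151.18269231 264.04807692] 1 104 (array([ 454.41122767, -328.69698899,   27.98132795]), np.float64(13.164951186128928))
pin [303.31578947 133.94736842] [262.85542169 254.73493976] [301 130   5   9  19] [257 249  11  15  83] (array([ 640.86239739, -105.53893274,   75.14171597]), np.float64(3.2412293304647246))
```

Run:
```python
from h import *
t=cv2.imread("pics/top0.png"); s=cv2.imread("pics/scene0.png")
m=cv2.inRange(t,(0,0,0),(60,50,50)); z=np.zeros_like(m); z[165:212,355:385]=m[165:212,355:385]
n,l,st,c=cv2.connectedComponentsWithStats(z); i=1+np.argmax(st[1:,4]); mm=(l==i).astype(np.uint8)
R=cv2.minAreaRect(cv2.findNonZero(mm)); print("bar top",R,st[i]); 
P=cv2.boxPoints(R)
for q in P: print(onz("top",q,83)[:2].round(1))
print(onz("top",R[0],80))
m=cv2.inRange(s,(0,0,0),(60,50,50)); z=np.zeros_like(m); z[230:270,138:185]=m[230:270,138:185]
n,l,st,c=cv2.connectedComponentsWithStats(z); i=1+np.argmax(st[1:,4]);R2=cv2.minAreaRect(cv2.findNonZero((l==i).astype(np.uint8)));print("bar sc",R2,tri(R2[0],R[0]))
print("eye",onz("top",(268.2,174.4),84),onz("top",(268.2,174.4),72))
# lid tab hole etc & stand: print wood block
crop(t,285,110,350,160,10,"pics/pin_t.png"); crop(s,235,235,290,320,8,"pics/pin_s.png")
```

```text
bar top ((368.3208923339844, 188.06634521484375), (36.39854431152344, 8.196619033813477), 69.67686462402344) [361 170  17  36 167]
[ 518.7 -269. ]
[ 527.1 -292.2]
[ 424.2 -326.6]
[ 415.8 -303.6]
[ 471.51505876 -298.68364483   80.        ]
bar sc ((158.0735626220703, 249.5441131591797), (34.985713958740234, 8.403430938720703), 30.963756561279297) (array([ 471.4085484 , -301.51818805,   74.35331602]), np.float64(3.080958442839813))
eye [514.26959835   1.47000615  84.        ] [515.88329892   1.49743626  72.        ]
```

View pics/pin_t.png

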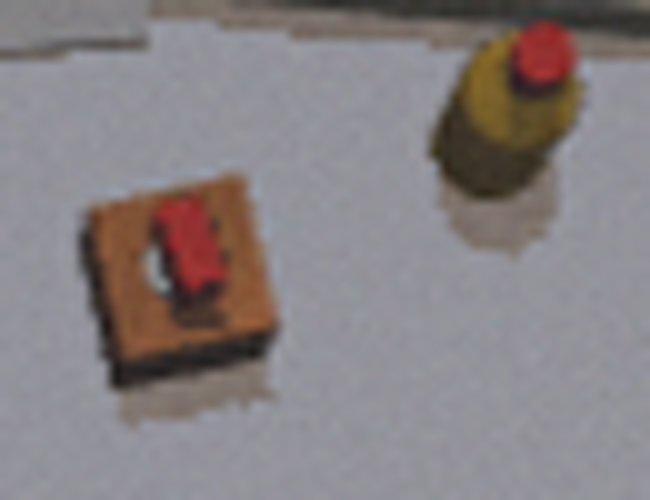

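View pics/pin_s.png

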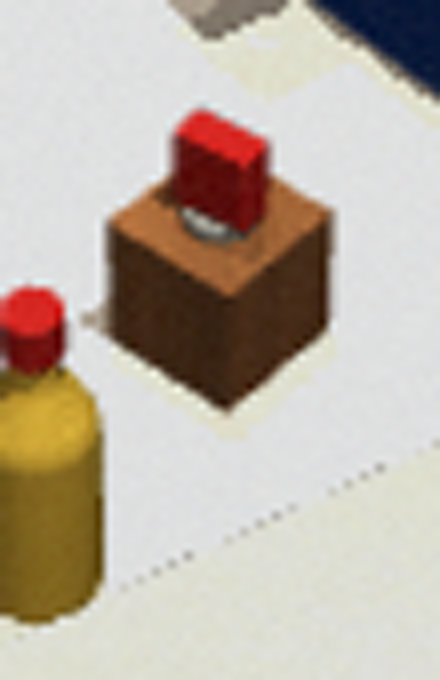

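```bash
cat >> h.py <<'E'
from scipy.spatial.transform import Rotation as Ro
def down(az):
    a=np.radians(az); return np.array([[np.cos(a),np.sin(a),0],[np.sin(a),-np.cos(a),0],[0,0,-1.]])
def mv(p,R=None,p0=None,R0=None):
    "row from current measured pose (or given commanded pose p0,R0)"
    o=r.get_obs(); p0=o['tcp_pos'] if p0 is None else np.array(p0); R0=o['ee_rot'] if R0 is None else R0
    R=R0 if R is None else R
    d=R0.T@(np.array(p)-p0)/10; a=Ro.from_matrix(R0.T@R).as_rotvec()
    return " ".join(f"{v:.2f}" for v in d)+"  "+" ".join(f"{v:.3f}" for v in a)
def st():
    o=r.get_obs(); print("t",o['time_s'],"tcp",o['tcp_pos'].round(1),"w",round(o['gripper_width'],1),"F",o['wrist_force'].round(1),"j",o['joints'].round(1)); x=o['ee_rot'][:,0]; print("az",np.degrees(np.arctan2(x[1],x[0])).round(2),"z",o['ee_rot'][:,2].round(3))
E
python3 - <<'E'
from h import *
st()
print(mv((472,-300.5,200),down(-73.5))); print(mv((472,-300.5,55),down(-73.5)))
E
```

```text
t 0.1 tcp [ 237.2 -604.6  230.2] w 85.0 F [-0.3 -0.5  0.2] j [-73.3   7.1  94.6  -0.   78.4  -4.7]
az -68.58 z [-0.001  0.002 -1.   ]
-19.73 -32.97 3.06  -0.000 0.002 0.086
-19.70 -32.96 17.56  -0.000 0.002 0.086
```

Request:
{"method": "apply_moves", "body": {"steps": "-19.7 -33 3 0 0.001 0.086 8.5;-19.7 -33 3 0 0.001 0.086 8.5;-19.7 -33 3 0 0.001 0.086 8.5;-19.7 -33 3 0 0.001 0.086 8.5;-19.7 -33 3 0 0.001 0.086 8.5;-19.7 -33 3 0 0.001 0.086 8.5;-19.7 -33 3 0 0.001 0.086 8.5;-19.7 -33 3 0 0.001 0.086 8.5", "grip_force": 100}}

```text
time_s: 1.1
tcp_pos: [472.6, -300.8, 200.9]
ee_rot: [[0.285, -0.958, -0.001], [-0.958, -0.285, -0.001], [0.001, 0.001, -1.0]]
wrist_force: [-0.2, 0.5, -0.1]
gripper_width: 85.0
```

Run:
```python
from h import *
st()
a=r.camera("scene"); b=r.camera("top"); crop(a,80,180,300,330,3,"pics/s1.png"); crop(b,320,140,420,230,6,"pics/t1.png")
print(mv((472,-300.5,55),down(-73.5)))
```

```text
t 1.1 tcp [ 472.6 -300.8  200.9] w 85.0 F [-0.2  0.5 -0.1] j [-3.790e+01 -3.000e+00  1.079e+02 -1.000e-01  7.510e+01  3.550e+01]
az -73.42 z [-0.001 -0.001 -1.   ]
-0.18 -0.06 14.63  0.000 -0.001 -0.001
```

View pics/s1.png

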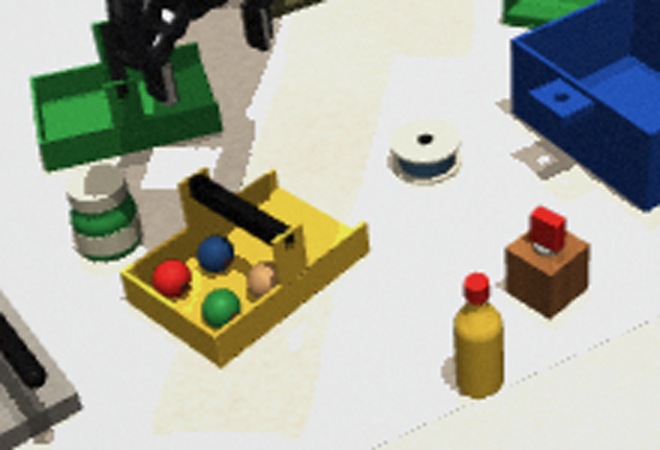

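The open gripper is above the tray at the upper left of the crop, and the tray is untouched. I'll descend and grip.

Request:
{"method": "apply_moves", "body": {"steps": "0 0 5 0 0 0 8.5;0 0 10 0 0 0 8.5;0 0 14.6 0 0 0 8.5;0 0 14.6 0 0 0 8.5;0 0 14.6 0 0 0 5;0 0 14.6 0 0 0 3;0 0 14.6 0 0 0 1;0 0 14.6 0 0 0 1;0 0 14.6 0 0 0 1;0 0 14.6 0 0 0 1", "grip_force": 100}}

```text
time_s: 2.45
tcp_pos: [473.4, -301.8, 56.8]
ee_rot: [[0.284, -0.959, 0.002], [-0.959, -0.284, -0.002], [0.003, -0.001, -1.0]]
wrist_force: [-0.8, 1.3, 5.6]
gripper_width: 12.3
```

Run:
```python
from h import *
st()
a=r.camera("scene"); b=r.camera("top"); crop(a,80,180,300,330,3,"pics/s2.png")
```

```text
t 2.45 tcp [ 473.4 -301.8   56.8] w 12.3 F [-0.8  1.3  5.6] j [-38.    5.9 113.8  -0.   60.1  35.5]
az -73.5 z [ 0.002 -0.002 -1.   ]
```

View pics/s2.png

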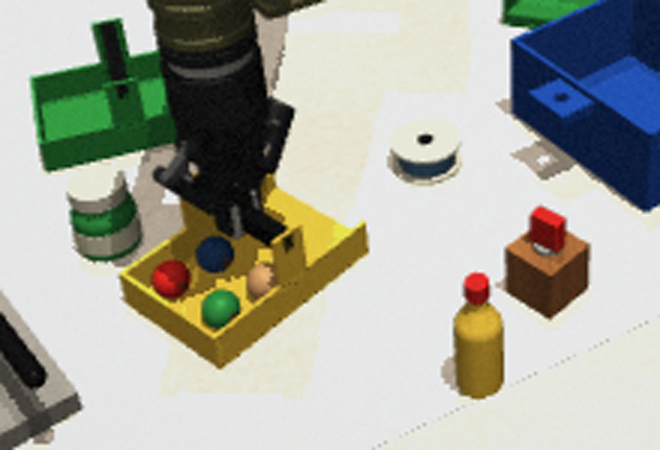

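The fingers are closed on the bar, reading 12.3 mm (the bar is 14 mm). I'll lift gently.

Request:
{"method": "apply_moves", "body": {"steps": "0 0 -1 0 0 0 0.8;0 0 -3 0 0 0 0.8;0 0 -6 0 0 0 0.8;0 0 -9 0 0 0 0.8;0 0 -12 0 0 0 0.8;0 0 -15 0 0 0 0.8;0 0 -18 0 0 0 0.8;0 0 -18 0 0 0 0.8"}}

```text
time_s: 3.55
tcp_pos: [473.9, -302.2, 239.4]
ee_rot: [[0.284, -0.959, 0.006], [-0.959, -0.284, -0.005], [0.007, -0.004, -1.0]]
wrist_force: [0.1, -0.1, -3.5]
gripper_width: 12.2
```

Run:
```python
from h import *
st()
a=r.camera("scene"); crop(a,80,100,300,330,2.5,"pics/s3.png")
# pour pose level: grasp at x=595,y=105 -> tcp z 225-19
p1=(595,105,235); print(mv(p1,down(3.3)))
```

```text
t 3.55 tcp [ 473.9 -302.2  239.4] w 12.2 F [ 0.1 -0.1 -3.5] j [-38.   -4.6 105.7  -0.   78.5  35.5]
az -73.51 z [ 0.006 -0.005 -1.   ]
-35.51 -23.24 0.10  0.001 -0.004 -1.340
```

View pics/s3.png

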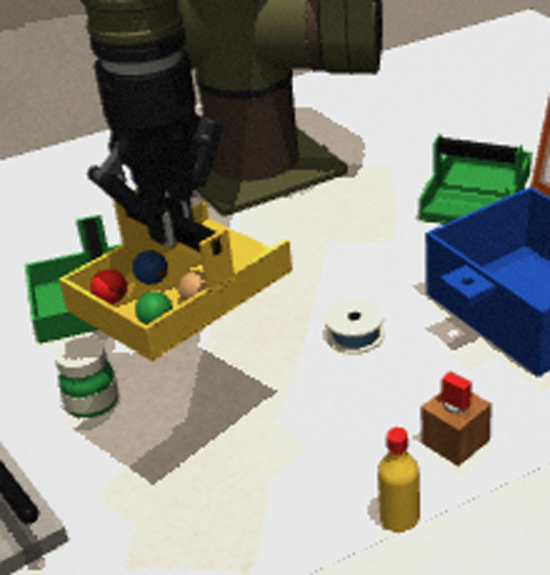

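Request:
{"method": "apply_moves", "body": {"steps": "-0.7 -0.5 0 0 0 -0.027 0.8;-2.1 -1.4 0 0 0 -0.08 0.8;-4.6 -3.0 0 0 0 -0.174 0.8;-7.5 -4.9 0 0 0 -0.28 0.8;-10.6 -7.0 0 0 0 -0.40 0.8;-13.8 -9.0 0 0 0 -0.52 0.8;-17.0 -11.1 0 0 0 -0.64 0.8;-20.2 -13.2 0 0 0 -0.76 0.8;-23 -15 0 0 0 -0.87 0.8;-25.3 -16.5 0 0 0 -0.96 0.8"}}

```text
time_s: 4.85
tcp_pos: [558.4, -9.1, 233.8]
ee_rot: [[0.95, -0.311, -0.002], [-0.311, -0.95, -0.0], [-0.002, 0.001, -1.0]]
wrist_force: [0.9, 0.3, -3.4]
gripper_width: 12.5
```

Run:
```python
from h import *
st()
p1=(595,105,235); print(mv(p1,down(3.3)))
```

```text
t 4.85 tcp [558.4  -9.1 233.8] w 12.5 F [ 0.9  0.3 -3.4] j [ -6.4  -4.5 106.1  -0.   78.5  11.7]
az -18.13 z [-0.002 -0.    -1.   ]
-0.08 -11.99 -0.13  0.001 0.002 -0.374
```

Request:
{"method": "apply_moves", "body": {"steps": "0 -2.4 0 0 0 -0.075 0.8;0 -4.9 0 0 0 -0.155 0.8;0 -7.3 0 0 0 -0.23 0.8;0 -9.3 0 0 0 -0.29 0.8;0 -10.8 0 0 0 -0.335 0.8;0 -11.6 0 0 0 -0.363 0.8;0 -12 0 0 0 -0.374 0.8;0 -12 0 0 0 -0.374 0.8"}}

```text
time_s: 5.85
tcp_pos: [597.1, 101.8, 235.0]
ee_rot: [[0.999, 0.051, 0.0], [0.051, -0.999, -0.001], [0.0, 0.001, -1.0]]
wrist_force: [0.2, 0.6, -3.8]
gripper_width: 12.3
```

Run:
```python
from h import *
st()
a=r.camera("scene"); crop(a,180,80,400,280,2.7,"pics/s4.png")
a=r.camera("top"); crop(a,160,100,360,260,3,"pics/t4.png")
```

```text
t 5.85 tcp [597.1 101.8 235. ] w 12.3 F [ 0.2  0.6 -3.8] j [ 4.600e+00  1.400e+00  1.002e+02 -1.000e-01  7.840e+01  1.700e+00]
az 2.91 z [ 0.    -0.001 -1.   ]
```

View pics/s4.png

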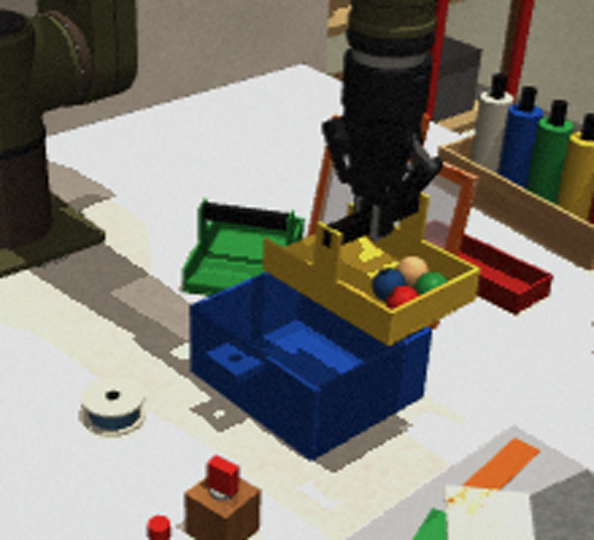

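View pics/t4.png

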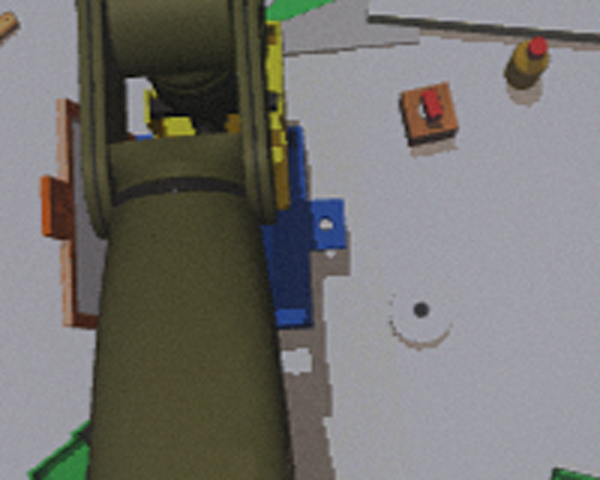

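Request:
{"method": "apply_moves", "body": {"steps": "0.1 0 0.6 0 0.05 0 0.8;0.2 0 1.3 0 0.12 0 0.8;0.35 0 1.9 0 0.19 0 0.8;0.45 0 2.4 0 0.24 0 0.8;0.53 0 2.4 0 0.28 0 0.8;0.58 0 2.4 0 0.31 0 0.8;0.64 0 2.4 0 0.34 0 0.8;0.69 0 2.4 0 0.37 0 0.8;0.74 0 2.4 0 0.40 0 0.8;0.79 0 2.35 0 0.43 0 0.8"}}

```text
time_s: 7.2
tcp_pos: [604.9, 102.4, 211.4]
ee_rot: [[0.907, 0.051, 0.418], [0.047, -0.999, 0.02], [0.419, 0.001, -0.908]]
wrist_force: [-0.8, 0.4, -3.4]
gripper_width: 12.2
```

Run:
```python
from h import *
st()
a=r.camera("scene"); crop(a,180,80,400,280,2.7,"pics/s5.png")
```

```text
t 7.2 tcp [604.9 102.4 211.4] w 12.2 F [-0.8  0.4 -3.4] j [  5.  -10.5 116.2  -1.2  49.6   2.7]
az 2.95 z [ 0.418  0.02  -0.908]
```

View pics/s5.png

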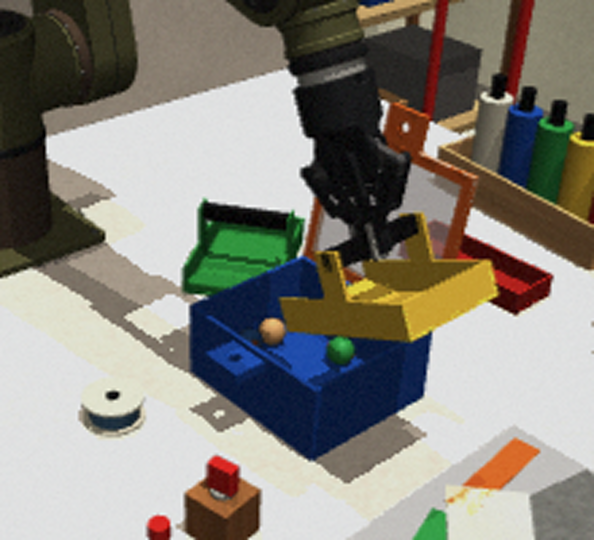

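Light wood and green are visible in the bin. I'll tilt more to make sure all four are out.

Request:
{"method": "apply_moves", "body": {"steps": "0.15 0 0 0 0.08 0 0.8;0.3 0 0 0 0.16 0 0.8;0.45 0 0 0 0.24 0 0.8;0.56 0 -0.1 0 0.30 0 0.8;0.56 0 -0.1 0 0.30 0 0.8;0.56 0 -0.1 0 0.30 0 0.8"}}

```text
time_s: 8.0
tcp_pos: [609.9, 102.7, 215.2]
ee_rot: [[0.744, 0.051, 0.666], [0.039, -0.999, 0.033], [0.667, 0.001, -0.745]]
wrist_force: [-0.5, -0.5, -1.7]
gripper_width: 12.1
```

Run:
```python
from h import *
st()
a=r.camera("scene"); crop(a,180,80,400,280,2.7,"pics/s6.png")
a=r.camera("top"); crop(a,160,100,360,260,3,"pics/t6.png")
```

```text
t 8.0 tcp [609.9 102.7 215.2] w 12.1 F [-0.5 -0.5 -1.7] j [  5.3 -17.3 125.8  -3.3  29.7   4.6]
az 2.97 z [ 0.666  0.033 -0.745]
```

View pics/s6.png

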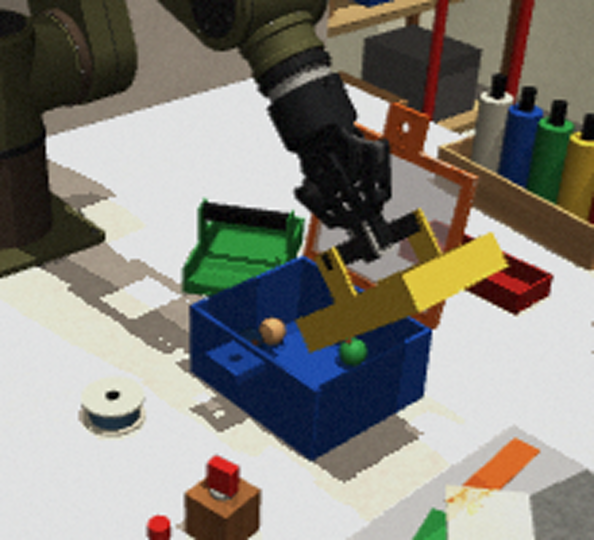

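View pics/t6.png

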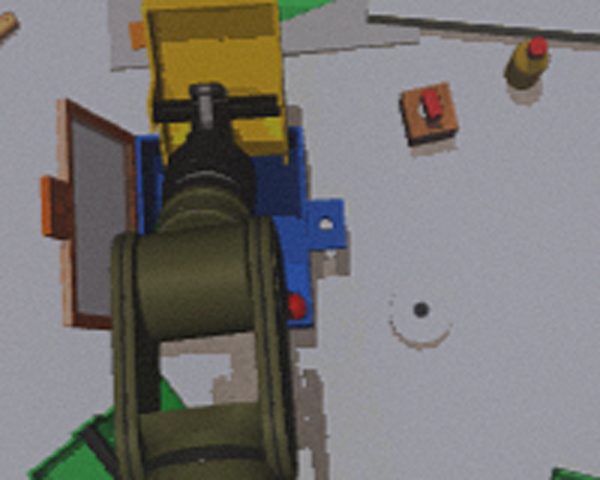

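The tray looks empty. I'll level it and lift.

Run:
```python
from h import *
print(mv((597,102,250),down(2.95)))
```

```text
1.32 0.00 -3.45  0.001 -0.731 -0.000
```

Request:
{"method": "apply_moves", "body": {"steps": "0.2 0 -0.5 0 -0.1 0 0.8;0.4 0 -1 0 -0.2 0 0.8;0.6 0 -1.5 0 -0.3 0 0.8;0.8 0 -2 0 -0.4 0 0.8;1.0 0 -2.5 0 -0.5 0 0.8;1.2 0 -3.0 0 -0.6 0 0.8;1.3 0 -3.4 0 -0.7 0 0.8;1.3 0 -3.4 0 -0.731 0 0.8;1.3 0 -3.4 0 -0.731 0 0.8"}}

```text
time_s: 9.22
tcp_pos: [597.2, 102.1, 248.3]
ee_rot: [[0.999, 0.051, -0.0], [0.051, -0.999, -0.001], [-0.0, 0.001, -1.0]]
wrist_force: [-0.6, 0.7, -3.2]
gripper_width: 12.2
```

Run:
```python
from h import *
st()
a=r.camera("scene"); crop(a,180,80,400,280,2.7,"pics/s7.png")
print(mv((473,-302,250),down(-73.5)))
```

```text
t 9.225 tcp [597.2 102.1 248.3] w 12.2 F [-0.6  0.7 -3.2] j [ 4.6  1.  99.3 -0.1 79.7  1.7]
az 2.92 z [-0.    -0.001 -1.   ]
-14.42 39.72 -0.13  0.001 -0.000 1.334
```

View pics/s7.png

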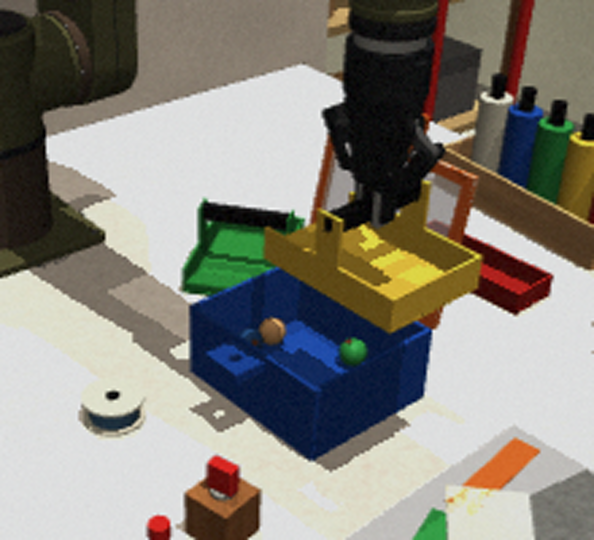

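Request:
{"method": "apply_moves", "body": {"steps": "-0.7 2 0 0 0 0.067 0.8;-2.2 6 0 0 0 0.2 0.8;-3.9 10.7 0 0 0 0.36 0.8;-5.8 15.9 0 0 0 0.533 0.8;-7.6 21 0 0 0 0.705 0.8;-9.5 26.2 0 0 0 0.88 0.8;-11.4 31.4 0 0 0 1.05 0.8;-13 35.8 0 0 0 1.2 0.8;-14.1 38.7 0 0 0 1.3 0.8;-14.4 39.7 0 0 0 1.334 0.8"}}

```text
time_s: 10.52
tcp_pos: [471.4, -303.5, 249.2]
ee_rot: [[0.279, -0.96, -0.0], [-0.96, -0.279, -0.002], [0.001, 0.001, -1.0]]
wrist_force: [0.5, 0.6, -2.6]
gripper_width: 11.9
```

Run:
```python
from h import *
st()
a=r.camera("scene"); crop(a,80,100,300,330,2.5,"pics/s8.png")
a=r.camera("top"); cv2.imwrite("pics/t8.png",a); crop(a,165,110,295,220,6,"pics/t8c.png")
```

```text
t 10.525 tcp [ 471.4 -303.5  249.2] w 11.9 F [ 0.5  0.6 -2.6] j [-3.820e+01 -4.800e+00  1.049e+02 -1.000e-01  7.990e+01  3.560e+01]
az -73.82 z [-0.    -0.002 -1.   ]
```

View pics/s8.png

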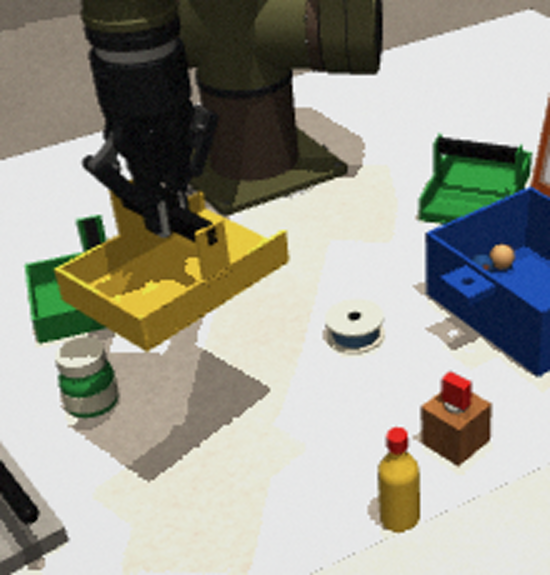

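View pics/t8c.png

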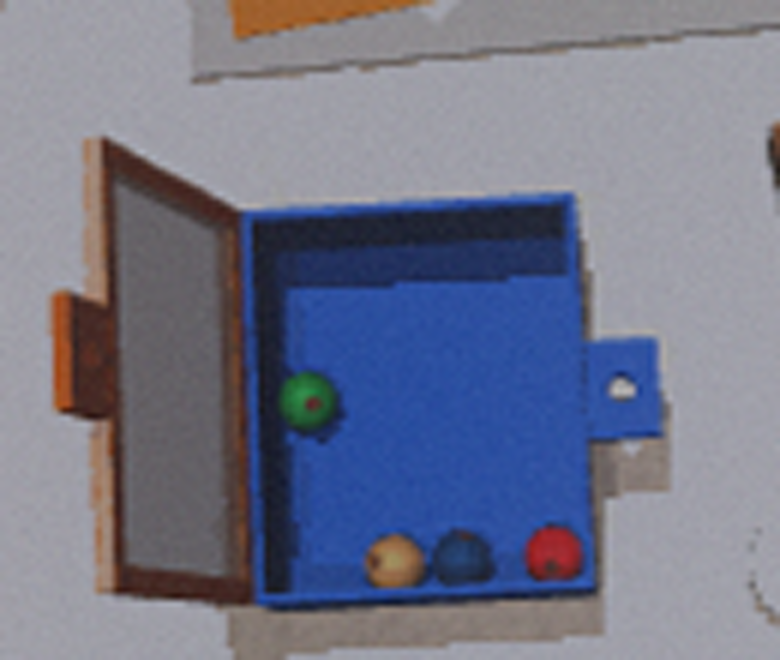

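All four beads are in the bin (in the crop: green (310,400), wood (395,560), blue (462,558), red (553,553)). I'll set the tray down.

Request:
{"method": "apply_moves", "body": {"steps": "-0.1 0 3 0 0 0 0.8;-0.1 0 7 0 0 0 0.8;-0.1 0 11 0 0 0 0.8;-0.1 0 15 0 0 0 0.8;-0.1 0 17.5 0 0 0 0.8;-0.1 0 18.6 0 0 0 0.8;-0.1 0 18.9 0 0 0 0.8;-0.1 0 18.9 0 0 0 0.8"}}

```text
time_s: 11.62
tcp_pos: [473.5, -301.3, 61.5]
ee_rot: [[0.284, -0.959, 0.001], [-0.959, -0.284, -0.002], [0.002, -0.0, -1.0]]
wrist_force: [-0.4, -1.0, -2.4]
gripper_width: 12.3
```

Run:
```python
from h import *
st()
```

```text
t 11.625 tcp [ 473.5 -301.3   61.5] w 12.3 F [-0.4 -1.  -2.4] j [-3.790e+01  5.600e+00  1.137e+02 -1.000e-01  6.060e+01  3.560e+01]
az -73.48 z [ 0.001 -0.002 -1.   ]
```

Request:
{"method": "apply_moves", "body": {"steps": "0 0 0.2 0 0 0 0.8;0 0 0.35 0 0 0 0.8;0 0 0.45 0 0 0 0.8;0 0 0.45 0 0 0 0.8"}}

```text
time_s: 12.12
tcp_pos: [472.9, -301.3, 56.8]
ee_rot: [[0.284, -0.959, -0.0], [-0.959, -0.284, -0.001], [0.001, 0.001, -1.0]]
wrist_force: [-4.1, 2.0, 5.3]
gripper_width: 11.9
```

Contact (+5 N), at the same height as at the grasp. I'll open the fingers and rise.

Request:
{"method": "apply_moves", "body": {"steps": "0 0 0 0 0 0 3;0 0 0 0 0 0 6;0 0 0 0 0 0 8.5;0 0 0 0 0 0 8.5;0 0 0 0 0 0 8.5;0 0 -3 0 0 0 8.5;0 0 -7 0 0 0 8.5;0 0 -13 0 0 0 8.5;0 0 -19 0 0 0 8.5;0 0 -25 0 0 0 8.5"}}

```text
time_s: 13.38
tcp_pos: [472.6, -300.6, 307.6]
ee_rot: [[0.284, -0.959, -0.0], [-0.959, -0.284, -0.001], [0.001, 0.001, -1.0]]
wrist_force: [0.9, -0.8, -0.7]
gripper_width: 85.0
```

Run:
```python
from h import *
st()
a=r.camera("scene"); cv2.imwrite("pics/s9.png",a)
a=r.camera("top"); cv2.imwrite("pics/t9.png",a); crop(a,165,110,415,240,3,"pics/t9c.png")
```

```text
t 13.375 tcp [ 472.6 -300.6  307.6] w 85.0 F [ 0.9 -0.8 -0.7] j [-3.790e+01 -6.400e+00  1.008e+02 -1.000e-01  8.560e+01  3.560e+01]
az -73.51 z [-0.    -0.001 -1.   ]
```

View pics/s9.png

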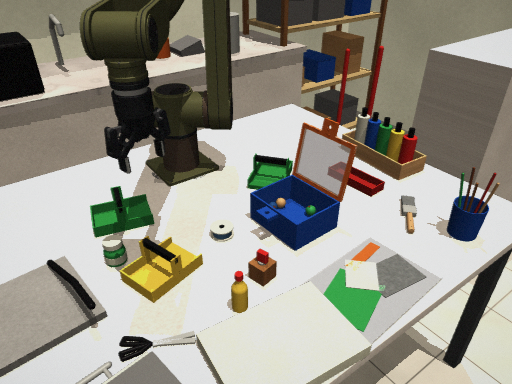

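View pics/t9c.png

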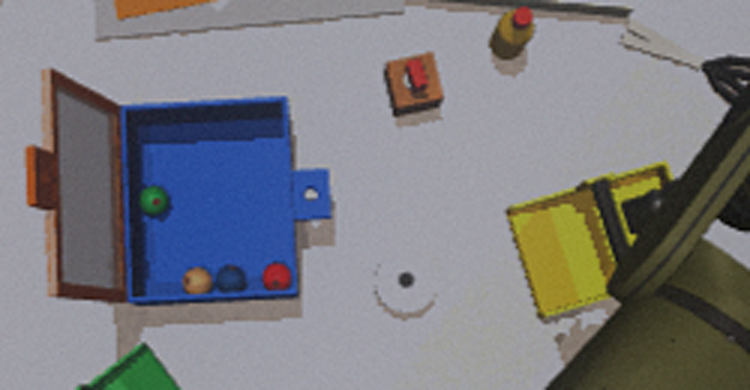

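```bash
cat > lid.py <<'E'
from h import *
yaw=np.radians(3.4); xb=np.array([np.cos(yaw),np.sin(yaw),0]); yb=np.array([-np.sin(yaw),np.cos(yaw),0]); zz=np.array([0,0,1.])
B=np.array([509.3,105.5,0])
H=B+85*yb+90*zz
def lidp(phi,rho,n=0,x=0): return H+rho*(-np.cos(phi)*yb+np.sin(phi)*zz)+n*(np.sin(phi)*yb+np.cos(phi)*zz)+x*xb
E
python3 - <<'E'
from lid import *
P=lambda x,y,z:B+x*xb+y*yb+z*zz
print("rim corners top",proj("top",[P(100,-85,90),P(100,85,90),P(-100,85,90),P(-100,-85,90)]).round(1).tolist())
print("rim corners scene",proj("scene",[P(100,-85,90),P(-100,-85,90),P(100,85,90),P(100,-85,0)]).round(1).tolist())
print("eye",P(0,-104,84),proj("top",P(0,-104,84)),proj("scene",P(0,-104,84)))
for ph in np.arange(1.55,1.91,.05):
    print(round(ph,2),"tip",proj("top",lidp(ph,208)).round(1)[0],"hole sc",proj("scene",lidp(ph,189,0)).round(1)[0],"corners sc",proj("scene",[lidp(ph,170,0,-100),lidp(ph,170,0,100)]).round(1).tolist())
s=cv2.imread("pics/s9.png"); crop(s,285,110,365,205,7,"pics/lid_s.png"); crop(s,245,165,350,250,7,"pics/bin_s.png")
E
```

```text
rim corners top [[259.7, 141.5], [204.0, 145.3], [207.2, 210.9], [263.9, 207.3]]
rim corners scene [[296.3, 225.0], [248.8, 193.1], [339.1, 201.6], [294.6, 250.9]]
eye [515.46786285   1.6830579   84.        ] [[268.12747114 174.00736482]] [[265.99758044 212.4351652 ]]
1.55 tip [193.9 167.3] hole sc [317.8 129.5] corners sc [[292.3, 124.6], [345.5, 148.5]]
1.6 tip [189.8 167.6] hole sc [320.2 128.6] corners sc [[294.4, 123.8], [347.6, 147.5]]
1.65 tip [185.7 167.9] hole sc [322.5 127.9] corners sc [[296.5, 123.2], [349.7, 146.8]]
1.7 tip [181.7 168.2] hole sc [324.8 127.3] corners sc [[298.5, 122.7], [351.7, 146.1]]
1.75 tip [177.8 168.6] hole sc [327.1 126.9] corners sc [[300.5, 122.4], [353.7, 145.6]]
1.8 tip [173.9 169. ] hole sc [329.2 126.7] corners sc [[302.5, 122.2], [355.6, 145.3]]
1.85 tip [170.2 169.4] hole sc [331.3 126.6] corners sc [[304.4, 122.2], [357.4, 145.2]]
1.9 tip [166.6 169.8] hole sc [333.4 126.7] corners sc [[306.2, 122.3], [359.2, 145.1]]
```

View pics/lid_s.png

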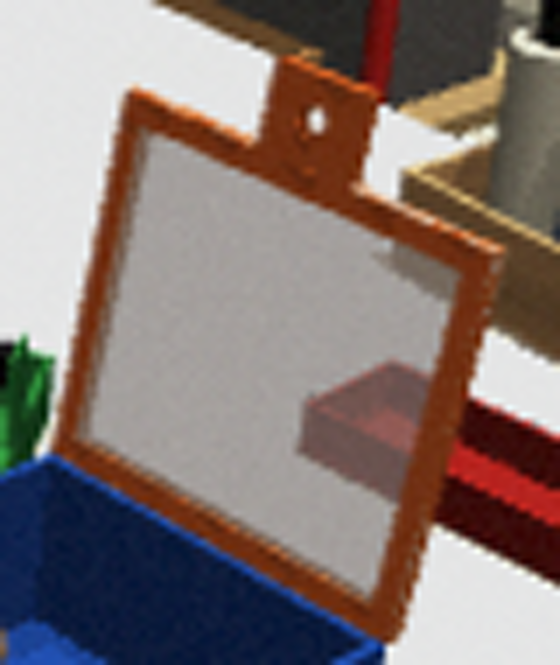

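View pics/bin_s.png

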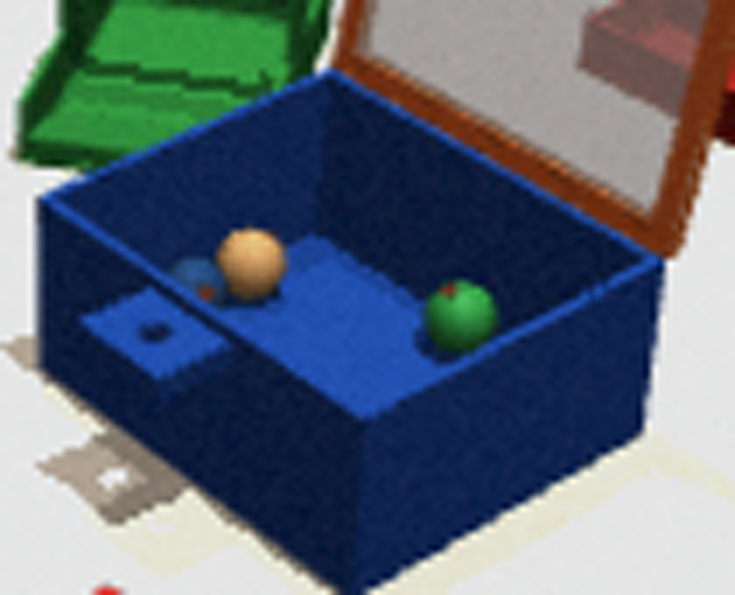

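Run:
```python
from lid import *
A=lambda y,z:H+y*yb+(z-90)*zz
D=down(3.4)
p=A(88,355); print(p); print(mv(p,D)); print(mv(H*[1,1,0]+(0,-200,350)))
print(mv([472,-300,355]))
```

```text
[499.03999737 278.19549023 355.        ]
-54.98 -18.79 -4.53  0.002 -0.017 -1.342
-27.24 -11.11 -3.72  0.000 0.000 0.000
-0.31 0.22 -3.94  0.000 0.000 0.000
```

Request:
{"method": "apply_moves", "body": {"steps": "0 0 -4.7 0 0 0 6;-6 -2 -4.7 0 0 -0.14 3;-12 -4 -4.7 0 0 -0.3 0;-18 -6 -4.7 0 0 -0.46 0;-24 -8 -4.7 0 0 -0.62 0;-30 -10.2 -4.7 0 0 -0.78 0;-36 -12.3 -4.7 0 0 -0.94 0;-42 -14.3 -4.7 0 0 -1.1 0;-48 -16.4 -4.7 0 0 -1.25 0;-52 -17.8 -4.7 0 0 -1.342 0"}}

```text
time_s: 14.72
tcp_pos: [495.5, 250.8, 351.5]
ee_rot: [[0.998, 0.064, -0.001], [0.064, -0.998, -0.001], [-0.001, 0.001, -1.0]]
wrist_force: [0.6, -1.0, 0.1]
gripper_width: 0.0
```

Run:
```python
from lid import *
st()
A=lambda y,z:H+y*yb+(z-90)*zz
D=down(3.4)
print(mv(A(88,355),D)); print(mv(A(88,250),D))
a=r.camera("scene"); crop(a,200,40,400,240,3,"pics/s10.png")
```

```text
t 14.725 tcp [495.5 250.8 351.5] w 0.0 F [ 0.6 -1.   0.1] j [21.3 -7.6 97.8 -0.  89.9 17.7]
az 3.65 z [-0.001 -0.001 -1.   ]
0.53 -2.71 -0.35  0.001 0.001 0.004
0.54 -2.72 10.15  0.001 0.001 0.004
```

View pics/s10.png

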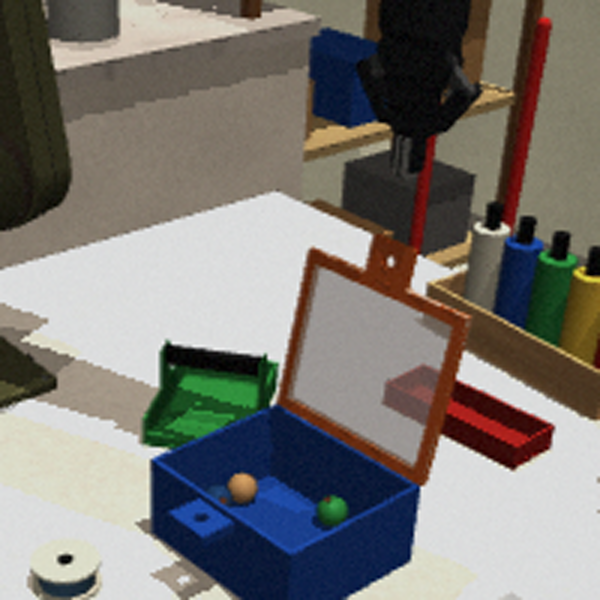

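Request:
{"method": "apply_moves", "body": {"steps": "0.5 -2.7 0 0 0 0 0;0.5 -2.7 0 0 0 0 0;0.5 -2.7 4 0 0 0 0;0.5 -2.7 8 0 0 0 0;0.5 -2.7 10.1 0 0 0 0;0.5 -2.7 10.1 0 0 0 0"}}

```text
time_s: 15.52
tcp_pos: [498.6, 274.6, 249.3]
ee_rot: [[0.998, 0.058, -0.004], [0.058, -0.998, -0.003], [-0.004, 0.002, -1.0]]
wrist_force: [-0.5, 0.1, -0.4]
gripper_width: -0.1
```

Run:
```python
from lid import *
st()
o=r.get_obs()
q=o['tcp_pos']-H; print("y'",q@yb,"z'",q[2],"x'",q@xb)
R0=o['ee_rot']
for y,z in((60,160),(40,158),(19,155),(-10,153),(-38,147),(-66,133),(-91,117),(-121,81),(-137,46),(-143,20),(-144,6)):
    print(y,z,mv(H+y*yb+z*zz,down(3.5)))
a=r.camera("scene"); crop(a,200,40,400,240,3,"pics/s11.png")
```

```text
t 15.525 tcp [498.6 274.6 249.3] w -0.1 F [-0.5  0.1 -0.4] j [ 23.5  -3.6 103.7  -0.   80.1  20.1]
az 3.34 z [-0.004 -0.003 -1.   ]
y' 84.39776468727887 z' 159.3119879488686 x' -0.7044613346557407
60 160 0.07 2.44 -0.06  0.002 0.004 -0.003
40 158 0.08 4.44 0.14  0.002 0.004 -0.003
19 155 0.08 6.54 0.45  0.002 0.004 -0.003
-10 153 0.08 9.44 0.65  0.002 0.004 -0.003
-38 147 0.09 12.24 1.26  0.002 0.004 -0.003
-66 133 0.10 15.03 2.67  0.002 0.004 -0.003
-91 117 0.11 17.53 4.27  0.002 0.004 -0.003
-121 81 0.12 20.52 7.88  0.002 0.004 -0.003
-137 46 0.14 22.11 11.38  0.002 0.004 -0.003
-143 20 0.15 22.71 13.98  0.002 0.004 -0.003
-144 6 0.16 22.80 15.38  0.002 0.004 -0.003
```

View pics/s11.png

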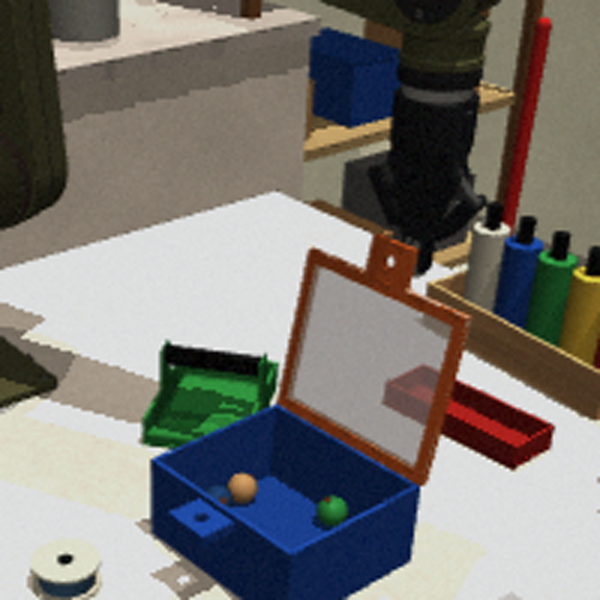

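The closed fingers are behind the tab (crop (420,260)). I'll push in stages.

Request:
{"method": "apply_moves", "body": {"steps": "0.1 1.2 0 0 0 0 0;0.1 2.4 0 0 0 0 0;0.1 3.4 0.1 0 0 0 0;0.1 4.4 0.15 0 0 0 0;0.1 5.5 0.3 0 0 0 0;0.1 6.5 0.45 0 0 0 0;0.1 8 0.55 0 0 0 0;0.1 9.4 0.65 0 0 0 0"}}

```text
time_s: 16.58
tcp_pos: [505.5, 180.7, 244.1]
ee_rot: [[0.998, 0.059, -0.002], [0.059, -0.998, -0.001], [-0.002, 0.001, -1.0]]
wrist_force: [0.5, 1.6, -0.0]
gripper_width: -0.0
```

Run:
```python
from lid import *
st()
a=r.camera("scene"); crop(a,200,40,400,240,3,"pics/s12.png")
```

```text
t 16.575 tcp [505.5 180.7 244.1] w -0.0 F [ 0.5  1.6 -0. ] j [ 14.   -7.7 108.1  -0.   79.8  10.6]
az 3.37 z [-0.002 -0.001 -1.   ]
```

View pics/s12.png

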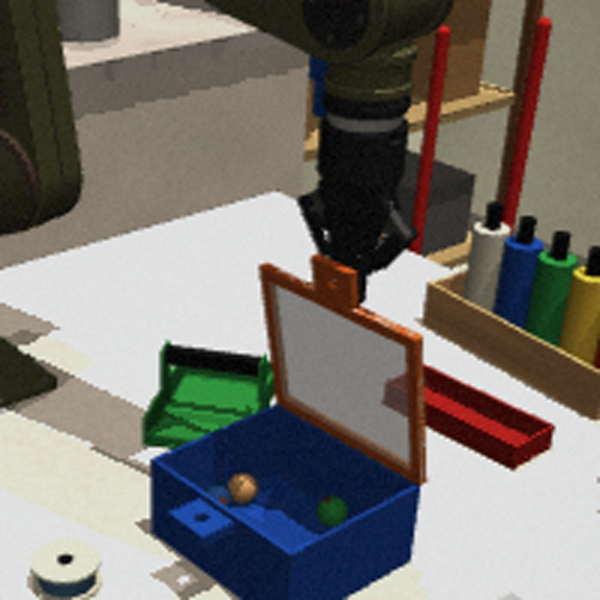

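Request:
{"method": "apply_moves", "body": {"steps": "0 1.4 0.3 0 0 0 0;0 2.8 0.6 0 0 0 0;0 4.2 1.2 0 0 0 0;0 5.6 2 0 0 0 0;0 7 2.8 0 0 0 0;0 8.1 3.6 0 0 0 0;0 9.6 5.3 0 0 0 0;0 11.1 7.2 0 0 0 0;0 12 9 0 0 0 0;0 12.7 10.7 0 0 0 0"}}

```text
time_s: 17.88
tcp_pos: [512.9, 54.2, 136.2]
ee_rot: [[0.998, 0.058, -0.002], [0.058, -0.998, -0.001], [-0.002, 0.001, -1.0]]
wrist_force: [0.1, 1.0, 1.1]
gripper_width: -0.2
```

Run:
```python
from lid import *
st()
a=r.camera("scene"); crop(a,200,40,400,240,3,"pics/s13.png")
for y,z in((-141,32),(-143,20),(-144,6)): print(mv(H+y*yb+z*zz,down(3.4)))
```

```text
t 17.875 tcp [512.9  54.2 136.2] w -0.2 F [0.1 1.  1.1] j [ 1.000e-01 -5.400e+00  1.167e+02 -1.000e-01  6.880e+01 -3.200e+00]
az 3.35 z [-0.002 -0.001 -1.   ]
0.10 0.42 1.16  0.001 0.006 -0.001
0.11 0.62 2.36  0.001 0.006 -0.001
0.12 0.72 3.76  0.001 0.006 -0.001
```

View pics/s13.png

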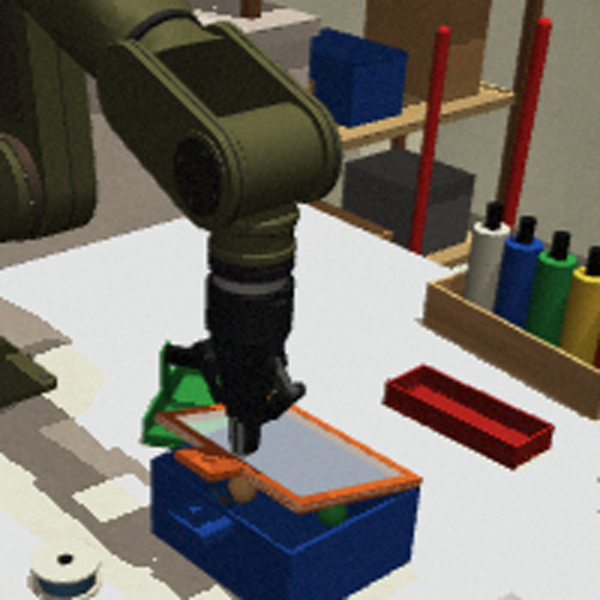

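Request:
{"method": "apply_moves", "body": {"steps": "0.1 0.4 1.2 0 0 0 0;0.1 0.6 2.3 0 0 0 0;0.1 0.7 3.2 0 0 0 0;0.1 0.7 3.7 0 0 0 0;0.1 0.7 3.8 0 0 0 0;0.1 0.7 3.9 0 0 0 0"}}

```text
time_s: 18.68
tcp_pos: [514.7, 48.1, 99.1]
ee_rot: [[0.998, 0.059, -0.0], [0.059, -0.998, -0.001], [-0.0, 0.001, -1.0]]
wrist_force: [-0.4, 0.1, 1.3]
gripper_width: -0.1
```

Request:
{"method": "apply_moves", "body": {"steps": "0 0 0.1 0 0 0 0;0 0 0.2 0 0 0 0;0 0 0.3 0 0 0 0;0 0 0.4 0 0 0 0"}}

```text
time_s: 19.18
tcp_pos: [515.0, 48.0, 97.8]
ee_rot: [[0.998, 0.059, -0.001], [0.059, -0.998, -0.001], [-0.001, 0.001, -1.0]]
wrist_force: [-10.4, -0.2, 19.9]
gripper_width: -0.0
```

20 N at z = 97.8, so the lid is shut. I'll retract towards the pin, opening the fingers.

Run:
```python
from lid import *
print(mv((515,48,250))); print(mv((580,-220,250),down(-20)))
```

```text
-0.02 0.02 -15.22  0.000 0.000 0.000
4.89 27.15 -15.21  0.001 0.001 0.408
```

Request:
{"method": "apply_moves", "body": {"steps": "0 0 -4 0 0 0 0;0 0 -9 0 0 0 0;0 3 -15.2 0 0 0.05 3;1 8 -15.2 0 0 0.15 5;2 14 -15.2 0 0 0.25 5;4 20 -15.2 0 0 0.35 5;4.9 25 -15.2 0 0 0.4 5;4.9 27.2 -15.2 0 0 0.408 5;4.9 27.2 -15.2 0 0 0.408 5"}}

```text
time_s: 20.3
tcp_pos: [579.4, -221.4, 246.6]
ee_rot: [[0.939, -0.343, -0.001], [-0.343, -0.939, -0.0], [-0.001, 0.001, -1.0]]
wrist_force: [0.1, 1.0, -0.1]
gripper_width: 49.8
```

Run:
```python
from lid import *
st()
a=r.camera("scene"); cv2.imwrite("pics/s14.png",a); crop(a,240,160,360,250,6,"pics/s14c.png")
b=r.camera("top"); cv2.imwrite("pics/t14.png",b); crop(b,195,120,320,220,6,"pics/t14c.png")
```

```text
t 20.3 tcp [ 579.4 -221.4  246.6] w 49.8 F [ 0.1  1.  -0.1] j [-25.9   2.9  97.5  -0.   79.6  -5.8]
az -20.09 z [-0.001 -0.    -1.   ]
```

View pics/s14c.png

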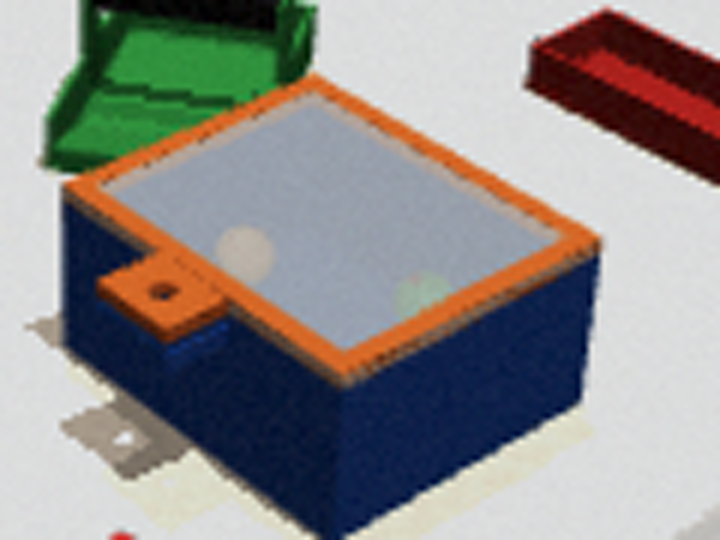

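View pics/t14c.png

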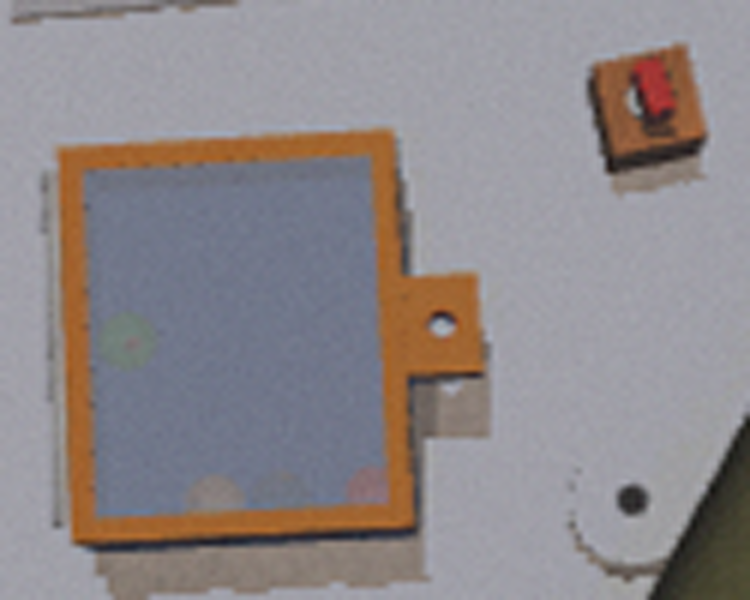

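```bash
cat > meas.py <<'E'
from lid import *
s=cv2.imread("pics/s14.png"); t=cv2.imread("pics/t14.png")
def hole(im,box):
    x0,y0,x1,y1=box; h=cv2.cvtColor(im,cv2.COLOR_BGR2HSV)[y0:y1,x0:x1].astype(float); b=im[y0:y1,x0:x1].astype(float)
    # orange-ness = R-B
    o=b[...,2]-b[...,0]; med=np.median(o); w=np.clip((0.85*med-o)/med,0,1); w[o>0.8*med]=0
    yy,xx=np.mgrid[y0:y1,x0:x1]; return (w*xx).sum()/w.sum(),(w*yy).sum()/w.sum(),w
E
python3 - <<'E'
from meas import *
u,v,w=hole(t,(264,169,274,180)); print("top",u,v); print(w.round(1))
u2,v2,w2=hole(s,(262,204,273,213)); print("sc",u2,v2); print(w2.round(1))
print("eye98 top",onz("top",(u,v),98),"scene",onz("scene",(u2,v2),98),tri((u2,v2),(u,v)))
# stand top
def quad(im,box,lo,hi,eps):
    x0,y0,x1,y1=box; h=cv2.cvtColor(im,cv2.COLOR_BGR2HSV); m=np.zeros(h.shape[:2],np.uint8); m[y0:y1,x0:x1]=cv2.inRange(h,lo,hi)[y0:y1,x0:x1]
    return m
h=cv2.cvtColor(t,cv2.COLOR_BGR2HSV); hs=cv2.cvtColor(s,cv2.COLOR_BGR2HSV)
print(h[126:150:3,292:316:3].tolist()[3])
E
```

```text
top 268.1835115557089 173.60572611245257
[[0.  0.  0.  0.  0.  0.  0.  0.  0.  0. ]
 [0.  0.  0.  0.  0.  0.  0.  0.  0.  0. ]
 [0.  0.  0.  0.  0.  0.  0.  0.  0.  0. ]
 [0.  0.  0.  0.5 0.8 0.7 0.2 0.  0.  0. ]
 [0.  0.  0.4 1.  1.  1.  0.7 0.  0.  0. ]
 [0.  0.  0.6 1.  0.9 0.9 0.8 0.  0.  0. ]
 [0.  0.  0.  0.6 1.  0.8 0.3 0.  0.  0. ]
 [0.  0.  0.  0.  0.2 0.  0.  0.  0.  0. ]
 [0.  0.  0.  0.  0.  0.  0.  0.  0.  0. ]
 [0.  0.  0.  0.  0.  0.  0.  0.  0.  0. ]
 [0.  0.  0.  0.  0.  0.  0.  0.  0.  0. ]]
sc 265.9756653992395 208.99416983523446
[[0.  0.  0.  0.  0.  0.  0.  0.  0.  0.  0. ]
 [0.  0.  0.  0.  0.  0.  0.  0.  0.  0.  0. ]
 [0.  0.  0.  0.  0.  0.  0.  0.  0.  0.  0. ]
 [0.  0.  0.  0.  0.2 0.2 0.1 0.  0.  0.  0. ]
 [0.  0.  0.  0.3 0.3 0.3 0.4 0.3 0.  0.  0. ]
 [0.  0.  0.  0.3 0.4 0.8 0.2 0.  0.  0.  0. ]
 [0.  0.  0.  0.  0.  0.  0.  0.  0.  0.  0. ]
 [0.1 0.  0.  0.  0.  0.  0.  0.  0.  0.  0. ]
 [0.4 0.3 0.  0.  0.  0.  0.  0.  0.  0.  0. ]]
eye98 top [514.78000022   1.4749852   98.        ] scene [ 5.17892466e+02 -4.24659757e-01  9.80000000e+01] (array([515.16622895,   1.56173168,  95.58739018]), np.float64(0.19755224341387423))
[[125, 10, 147], [11, 150, 148], [11, 144, 126], [176, 119, 58], [0, 167, 162], [11, 135, 104], [12, 132, 149], [120, 11, 167]]
```

Run:
```python
from meas import *
print("cam top",ray("top",(0,0))[0],"scene",ray("scene",(0,0))[0])
print("sc eye",onz("scene",(266.7,208.4),98))
h=cv2.cvtColor(t,cv2.COLOR_BGR2HSV); hs=cv2.cvtColor(s,cv2.COLOR_BGR2HSV)
m=np.zeros(h.shape[:2],np.uint8); b=(slice(122,152),slice(288,318))
m[b]=((h[b][...,1]>90)&(h[b][...,2]>85)).astype(np.uint8)*255
m=cv2.morphologyEx(m,cv2.MORPH_CLOSE,np.ones((5,5)))
c=max(cv2.findContours(m,0,2)[0],key=cv2.contourArea); R=cv2.minAreaRect(c); print("stand top",R,onz("top",R[0],50)); 
P=cv2.approxPolyDP(c,2.5,True)[:,0]; print([onz("top",q,50)[:2].round(1).tolist() for q in P])
def red(h,im,b):
    m=np.zeros(h.shape[:2],np.uint8); hh=h[b]; m[b]=(((hh[...,0]<7)|(hh[...,0]>172))&(hh[...,1]>160)&(hh[...,2]>110)).astype(np.uint8)*255
    n,l,st_,c=cv2.connectedComponentsWithStats(m); i=1+np.argmax(st_[1:,4]); mm=(l==i).astype(np.uint8); return c[i],cv2.minAreaRect(cv2.findNonZero(mm)),st_[i]
a=red(h,t,(slice(122,152),slice(288,318))); print("pin top",a,onz("top",a[0],84))
bq=cv2.boxPoints(a[1]); print([onz("top",q,84)[:2].round(1).tolist() for q in bq])
b_=red(hs,s,(slice(240,275),slice(245,285))); print("pin sc",b_,onz("scene",b_[0],72), tri(b_[0],a[0]))
# project stand top corners guess
for (x,y) in((637,-104),(640,-106)): print((x,y),proj("top",(x,y,84)),proj("top",(x,y,50)),proj("scene",[(x,y,84),(x,y,69),(x,y,50)]).tolist())
```

```text
cam top [ 3.55130816e+02 -1.23507726e+00  1.26740752e+03] scene [1237.29506965 -557.40461206  745.84024679]
sc eye [516.83406284   2.89079382  98.        ]
stand top ((302.61767578125, 136.47061157226562), (15.764815330505371, 15.522278785705566), 75.96376037597656) [ 637.9094725 -106.8058797   50.       ]
[[664.8, -124.0], [655.6, -80.1], [610.9, -88.9], [620.1, -132.7]]
pin top (array([303.72972973, 133.59459459]), ((303.800048828125, 133.6000213623047), (8.944271087646484, 4.4721360206604), 63.43495178222656), array([300, 130,   8,   9,  37], dtype=int32)) [ 638.89740506 -107.35633297   84.        ]
[[648.3, -95.5], [654.4, -107.8], [629.5, -119.6], [623.4, -107.4]]
pin sc (array([262.43478261, 252.06521739]), ((262.3384704589844, 251.90768432617188), (10.17084789276123, 4.465250492095947), 29.744882583618164), array([257, 249,  11,   8,  46], dtype=int32)) [630.407173   -96.93230023  72.        ] (array([ 639.92920494, -106.11855478,   83.45299601]), np.float64(3.1353370312620132))
(637, -104) [[302.63330743 134.2163342 ]] [[301.72314343 136.76403699]] [[261.7704856098924, 250.95557215292592], [261.74276283857864, 255.5542510330408], [261.70830850855816, 261.26956708136333]]
(640, -106) [[303.27820249 133.24342708]] [[302.35056507 135.81726536]] [[261.8515223638247, 251.9382416530071], [261.8230345148911, 256.54237023583374], [261.7876313396728, 262.2641350249285]]
```

Run:
```python
from meas import *
c=np.array([638.5,-107,84])
for d in range(0,41,5):
    a=np.radians(d); L=np.array([np.cos(a),np.sin(a),0])*28; S=np.array([-np.sin(a),np.cos(a),0])*14
    f=lambda n,v:(proj(n,c+v/2)-proj(n,c-v/2))[0].round(1)
    print(d,"scene long",f("scene",L),"short",f("scene",S),"top long",f("top",L),f("top",S))
crop(s,250,240,275,270,20,"pics/ps.png"); crop(t,293,123,315,148,20,"pics/pt.png")
```

```text
0 scene long [6.9 6.2] short [ 4.6 -2.3] top long [-0.1 -9. ] [-4.6  0. ]
5 scene long [7.6 5.7] short [ 4.3 -2.5] top long [-0.9 -9. ] [-4.6  0.4]
10 scene long [8.4 5.3] short [ 3.9 -2.8] top long [-1.7 -8.9] [-4.5  0.8]
15 scene long [9.  4.8] short [ 3.5 -3. ] top long [-2.5 -8.7] [-4.4  1.2]
20 scene long [9.6 4.2] short [ 3.1 -3.2] top long [-3.3 -8.5] [-4.3  1.6]
25 scene long [10.1  3.7] short [ 2.7 -3.4] top long [-4.  -8.1] [-4.2  1.9]
30 scene long [10.5  3.1] short [ 2.3 -3.5] top long [-4.7 -7.8] [-4.   2.3]
35 scene long [10.9  2.4] short [ 1.8 -3.6] top long [-5.4 -7.3] [-3.7  2.6]
40 scene long [11.2  1.8] short [ 1.3 -3.7] top long [-6.  -6.9] [-3.5  2.9]
```

View pics/ps.png

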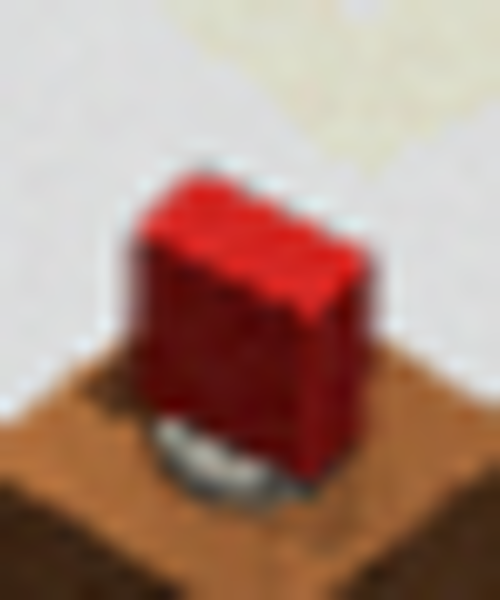

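View pics/pt.png

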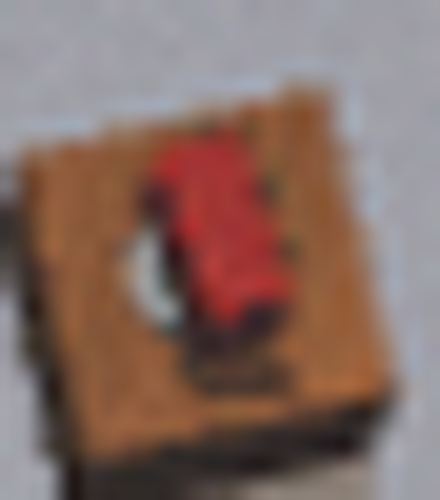

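Run:
```python
from meas import *
print(tri((262.3,251.7),(303.7,134.07)),onz("top",(303.7,134.07),84),onz("scene",(262.3,251.7),84))
print(mv((638,-107,150),down(-74))); print(mv((638,-107,57),down(-74)))
```

```text
(array([ 638.58041695, -105.81115711,   83.49169701]), np.float64(3.605936606549181)) [ 637.42345762 -107.24559314   84.        ] [ 639.95222162 -104.59577038   84.        ]
1.66 -12.59 9.68  0.001 0.000 0.943
1.67 -12.59 18.98  0.001 0.000 0.943
```

Run:
```python
from meas import *
print("glue base sc",onz("scene",(239.5,305),0),"cap top",onz("top",(338.5,115.5),110), onz("scene",(238.5,274),110))
```

```text
glue base sc [ 683.35115839 -204.10596658    0.        ] cap top [ 686.70315676 -209.27395532  110.        ] [ 691.13030664 -208.57074289  110.        ]
```

Request:
{"method": "apply_moves", "body": {"steps": "0.2 -2 1 0 0 0.1 4.5;0.5 -4.5 3 0 0 0.25 4.5;0.8 -6.5 5 0 0 0.4 4.5;1.1 -8.5 7 0 0 0.55 4.5;1.4 -10.5 8.5 0 0 0.7 4.5;1.6 -12 9.5 0 0 0.85 4.5;1.6 -12.6 9.7 0 0 0.943 4.5;1.6 -12.6 9.7 0 0 0.943 4.5"}}

```text
time_s: 21.4
tcp_pos: [637.4, -105.6, 149.8]
ee_rot: [[0.279, -0.96, -0.001], [-0.96, -0.279, -0.001], [0.0, 0.001, -1.0]]
wrist_force: [-0.1, -1.0, 0.3]
gripper_width: 44.7
```

Run:
```python
from meas import *
st()
a=r.camera("scene"); cv2.imwrite("pics/s15.png",a); crop(a,210,180,310,320,5,"pics/s15c.png")
b=r.camera("top"); crop(b,270,90,370,170,6,"pics/t15c.png")
print(mv((638.5,-106.3,57),down(-74)))
```

```text
t 21.4 tcp [ 637.4 -105.6  149.8] w 44.7 F [-0.1 -1.   0.3] j [-14.1  10.2  99.2  -0.1  70.7  59.7]
az -73.79 z [-0.001 -0.001 -1.   ]
-0.03 -0.10 9.34  0.000 -0.001 0.003
```

View pics/s15c.png

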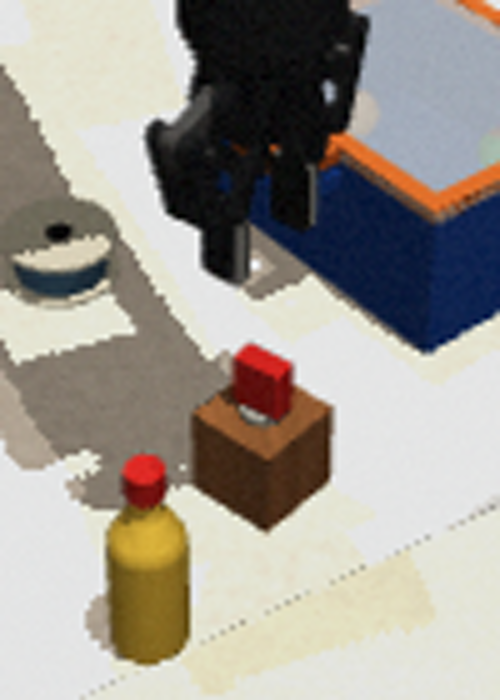

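Fingers are above the pin and aligned with the handle, with the glue clear at about 100 mm away. I'll descend and grip.

Request:
{"method": "apply_moves", "body": {"steps": "0 -0.1 4 0 0 0 4.5;0 -0.1 7 0 0 0 4.5;0 -0.1 9 0 0 0 4.5;0 -0.1 9.3 0 0 0 4.5;0 -0.1 9.3 0 0 0 4.5", "grip_force": 60}}

```text
time_s: 22.12
tcp_pos: [639.3, -107.8, 58.0]
ee_rot: [[0.275, -0.961, 0.001], [-0.961, -0.275, -0.001], [0.002, -0.0, -1.0]]
wrist_force: [0.8, 0.1, 0.3]
gripper_width: 45.0
```

Run:
```python
from meas import *
st()
a=r.camera("scene"); crop(a,235,220,290,280,10,"pics/s16c.png")
```

```text
t 22.125 tcp [ 639.3 -107.8   58. ] w 45.0 F [0.8 0.1 0.3] j [-1.43e+01  1.59e+01  1.02e+02 -1.00e-01  6.20e+01  5.98e+01]
az -74.02 z [ 0.001 -0.001 -1.   ]
```

View pics/s16c.png

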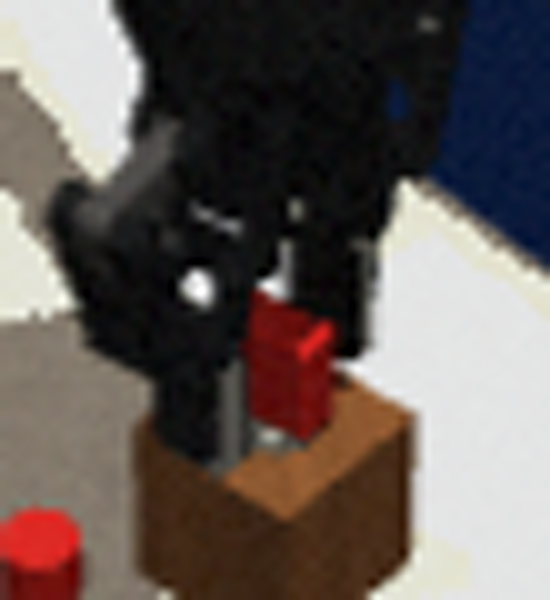

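Request:
{"method": "apply_moves", "body": {"steps": "0 0 0 0 0 0 3;0 0 0 0 0 0 1.8;0 0 0 0 0 0 0.8;0 0 0 0 0 0 0.8;0 0 0 0 0 0 0.8;0 0 0 0 0 0 0.8", "grip_force": 60}}

```text
time_s: 22.92
tcp_pos: [638.8, -105.6, 58.2]
ee_rot: [[0.275, -0.961, -0.001], [-0.961, -0.275, 0.002], [-0.002, 0.0, -1.0]]
wrist_force: [-3.6, 6.3, 5.2]
gripper_width: 13.0
```

Run:
```python
from meas import *
st()
a=r.camera("scene"); crop(a,235,220,290,280,10,"pics/s17c.png")
```

```text
t 22.925 tcp [ 638.8 -105.6   58.2] w 13.0 F [-3.6  6.3  5.2] j [-1.420e+01  1.590e+01  1.021e+02  1.000e-01  6.220e+01  5.980e+01]
az -74.03 z [-0.001  0.002 -1.   ]
```

View pics/s17c.png

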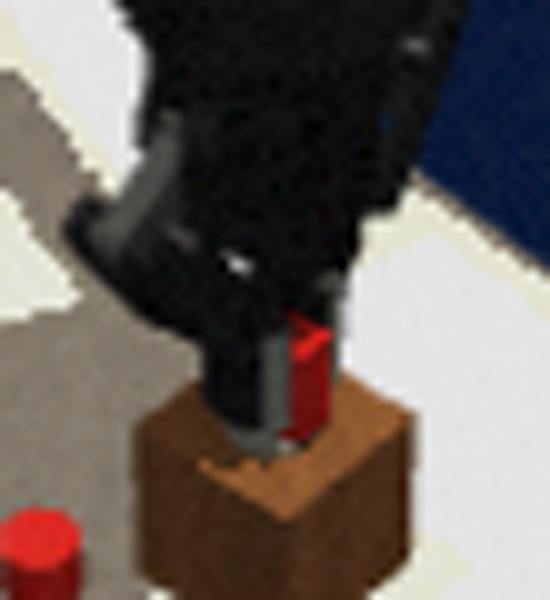

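Request:
{"method": "apply_moves", "body": {"steps": "0 0 -1 0 0 0 0.8;0 0 -3 0 0 0 0.8;0 0 -6 0 0 0 0.8;0 0 -9 0 0 0 0.8;0 0 -11.5 0 0 0 0.8;0 0 -11.5 0 0 0 0.8"}}

```text
time_s: 23.72
tcp_pos: [640.4, -108.3, 175.6]
ee_rot: [[0.275, -0.961, 0.005], [-0.961, -0.275, -0.003], [0.005, -0.004, -1.0]]
wrist_force: [0.9, -0.1, -0.5]
gripper_width: 12.8
```

Run:
```python
from meas import *
st()
a=r.camera("scene"); cv2.imwrite("pics/s18.png",a); crop(a,225,170,295,260,8,"pics/s18c.png")
o=r.get_obs()
p=o['tcp_pos']; print(proj("scene",[p,p+[0,0,-7],p+[0,0,-49]]))
print(mv((515.3,2,158),down(-74)))
```

```text
t 23.725 tcp [ 640.4 -108.3  175.6] w 12.8 F [ 0.9 -0.1 -0.5] j [-14.3   9.1  97.8  -0.1  72.8  59.8]
az -74.03 z [ 0.005 -0.003 -1.   ]
[[261.18052081 222.97786501]
 [261.16924129 225.37225674]
 [261.10348636 239.33057293]]
-13.99 8.90 1.48  -0.001 -0.003 -0.001
```

View pics/s18c.png

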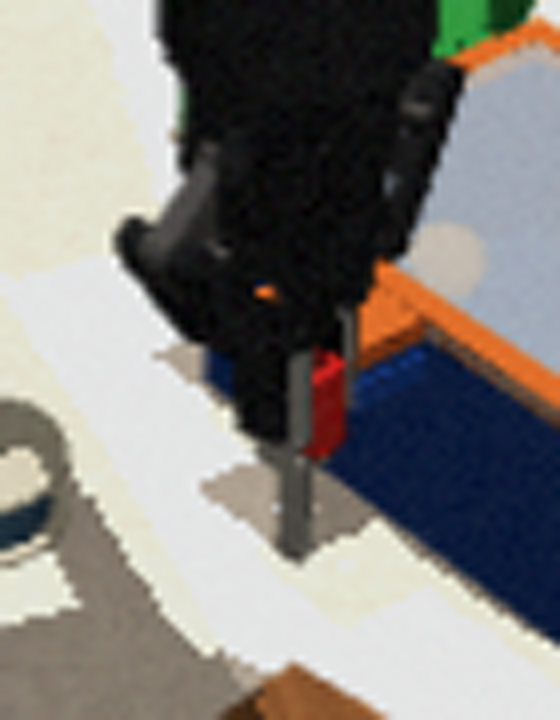

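Request:
{"method": "apply_moves", "body": {"steps": "-2 1.3 0 0 0 0 0.8;-5 3.2 0 0 0 0 0.8;-8 5.1 0 0 0 0 0.8;-11 7 0.3 0 0 0 0.8;-13 8.3 0.7 0 0 0 0.8;-14 8.9 1 0 0 0 0.8;-14 8.9 1.2 0 0 0 0.8;-14 8.9 1.2 0 0 0 0.8"}}

```text
time_s: 24.78
tcp_pos: [515.0, 2.2, 159.5]
ee_rot: [[0.275, -0.961, -0.001], [-0.961, -0.275, -0.001], [0.001, 0.001, -1.0]]
wrist_force: [0.6, -0.1, -0.5]
gripper_width: 12.6
```

Run:
```python
from meas import *
st()
a=r.camera("scene"); cv2.imwrite("pics/s19.png",a); crop(a,235,165,305,225,10,"pics/s19c.png")
b=r.camera("top"); cv2.imwrite("pics/t19.png",b); crop(b,230,140,300,200,10,"pics/t19c.png")
o=r.get_obs()
p=o['tcp_pos']; print(proj("scene",[p,p+[0,0,-7],p+[0,0,-49]]),proj("top",[p,p+[0,0,-49]]))
```

```text
t 24.775 tcp [515.    2.2 159.5] w 12.6 F [ 0.6 -0.1 -0.5] j [-5.700e+00 -6.900e+00  1.157e+02 -1.000e-01  7.130e+01  6.840e+01]
az -74.05 z [-0.001 -0.001 -1.   ]
[[266.35813128 189.30891523]
 [266.3296656  191.50764438]
 [266.16309355 204.37390446]] [[267.8999405  170.49213488]
 [267.96182809 172.86651487]]
```

View pics/s19c.png

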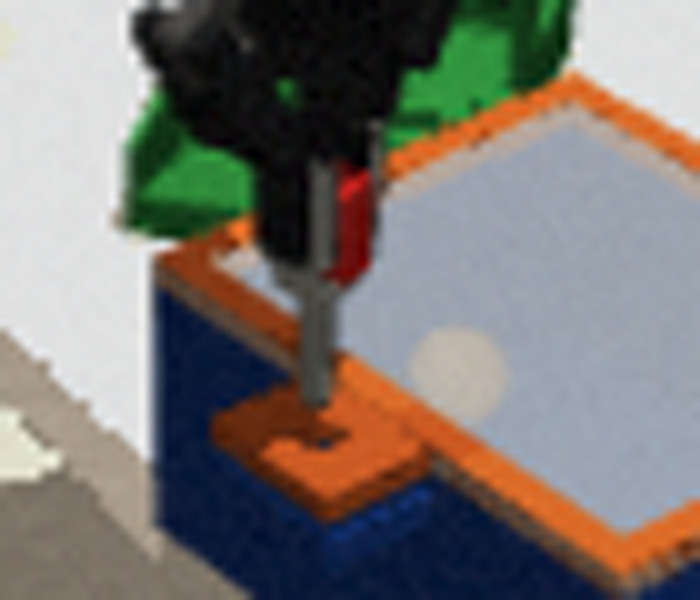

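View pics/t19c.png

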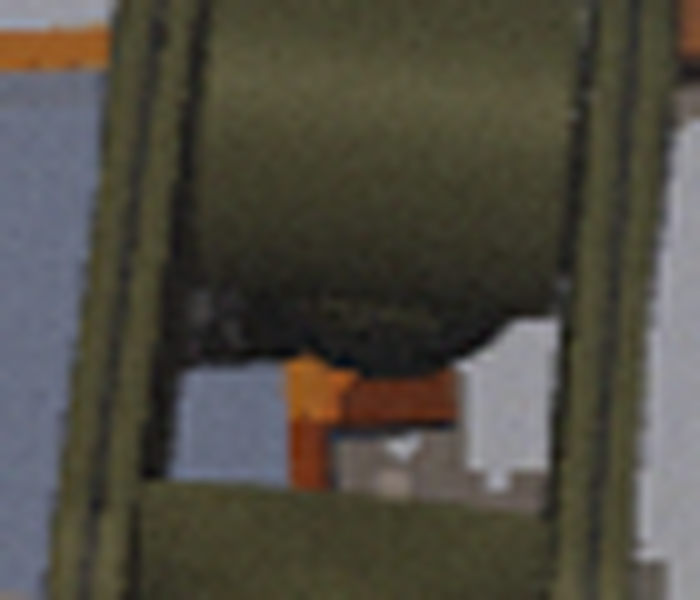

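Run:
```python
from meas import *
st(); print(mv((516.3,2.6,149),down(-74)))
```

```text
t 24.875 tcp [515.2   2.1 159.9] w 13.4 F [ 0.2 -0.2 -1.2] j [-5.700e+00 -6.900e+00  1.156e+02 -1.000e-01  7.130e+01  6.840e+01]
az -74.06 z [-0.    -0.001 -1.   ]
-0.02 -0.12 1.09  0.001 -0.001 -0.001
```

Request:
{"method": "apply_moves", "body": {"steps": "0 -0.12 0 0 0 0 0.8;0 -0.12 0.5 0 0 0 0.8;0 -0.12 1 0 0 0 0.8;0 -0.12 1.2 0 0 0 0.8"}}

```text
time_s: 25.38
tcp_pos: [515.4, 3.0, 147.1]
ee_rot: [[0.275, -0.961, -0.002], [-0.961, -0.275, -0.001], [0.0, 0.002, -1.0]]
wrist_force: [0.7, 0.5, -1.1]
gripper_width: 13.3
```

Request:
{"method": "apply_moves", "body": {"steps": "0 0 0.2 0 0 0 0.8;0 0 0.4 0 0 0 0.8;0 0 0.5 0 0 0 0.8;0 0 0.5 0 0 0 0.8"}}

```text
time_s: 25.88
tcp_pos: [515.7, 3.0, 142.8]
ee_rot: [[0.275, -0.961, -0.001], [-0.961, -0.275, -0.001], [0.001, 0.001, -1.0]]
wrist_force: [-0.4, 0.4, -1.6]
gripper_width: 12.9
```

Run:
```python
from meas import *
st()
a=r.camera("scene"); cv2.imwrite("pics/s20.png",a); crop(a,235,165,305,225,10,"pics/s20c.png")
```

```text
t 25.875 tcp [515.7   3.  142.8] w 12.9 F [-0.4  0.4 -1.6] j [-5.600e+00 -5.800e+00  1.164e+02 -1.000e-01  6.950e+01  6.840e+01]
az -74.03 z [-0.001 -0.001 -1.   ]
```

View pics/s20c.png

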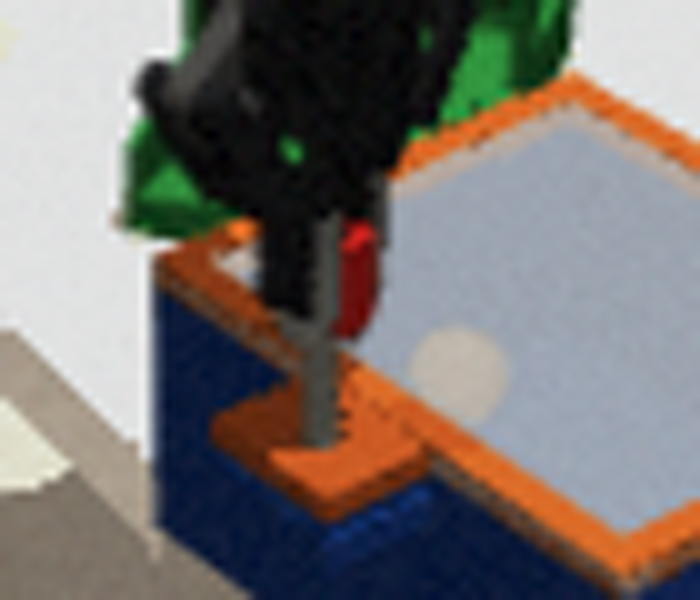

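The tip is already about 5 mm inside the tab hole without force. I'll continue.

Request:
{"method": "apply_moves", "body": {"steps": "0 0 0.3 0 0 0 0.8;0 0 0.6 0 0 0 0.8;0 0 0.9 0 0 0 0.8;0 0 1.2 0 0 0 0.8;0 0 1.2 0 0 0 0.8"}}

```text
time_s: 26.55
tcp_pos: [515.5, 3.0, 130.4]
ee_rot: [[0.275, -0.961, -0.001], [-0.961, -0.275, -0.001], [0.001, 0.002, -1.0]]
wrist_force: [-1.3, 0.1, 0.1]
gripper_width: 13.1
```

Request:
{"method": "apply_moves", "body": {"steps": "0 0 0.3 0 0 0 0.8;0 0 0.6 0 0 0 0.8;0 0 0.9 0 0 0 0.8;0 0 1.2 0 0 0 0.8;0 0 1.5 0 0 0 0.8;0 0 1.5 0 0 0 0.8"}}

```text
time_s: 27.3
tcp_pos: [515.5, 3.0, 115.3]
ee_rot: [[0.275, -0.961, -0.001], [-0.961, -0.275, -0.001], [0.0, 0.001, -1.0]]
wrist_force: [-0.3, 1.9, -1.7]
gripper_width: 12.7
```

Request:
{"method": "apply_moves", "body": {"steps": "0 0 0.2 0 0 0 0.8;0 0 0.4 0 0 0 0.8;0 0 0.6 0 0 0 0.8;0 0 0.8 0 0 0 0.8;0 0 0.95 0 0 0 0.8;0 0 0.95 0 0 0 0.8"}}

```text
time_s: 28.05
tcp_pos: [515.6, 3.1, 106.1]
ee_rot: [[0.275, -0.961, -0.001], [-0.961, -0.275, -0.001], [0.0, 0.001, -1.0]]
wrist_force: [-1.9, 4.1, 1.3]
gripper_width: 12.8
```

Run:
```python
from meas import *
st()
a=r.camera("scene"); cv2.imwrite("pics/s21.png",a); crop(a,235,165,305,225,10,"pics/s21c.png")
```

```text
t 28.05 tcp [515.6   3.1 106.1] w 12.8 F [-1.9  4.1  1.3] j [ -5.6  -3.4 118.   -0.   65.5  68.4]
az -74.03 z [-0.001 -0.001 -1.   ]
```

View pics/s21c.png

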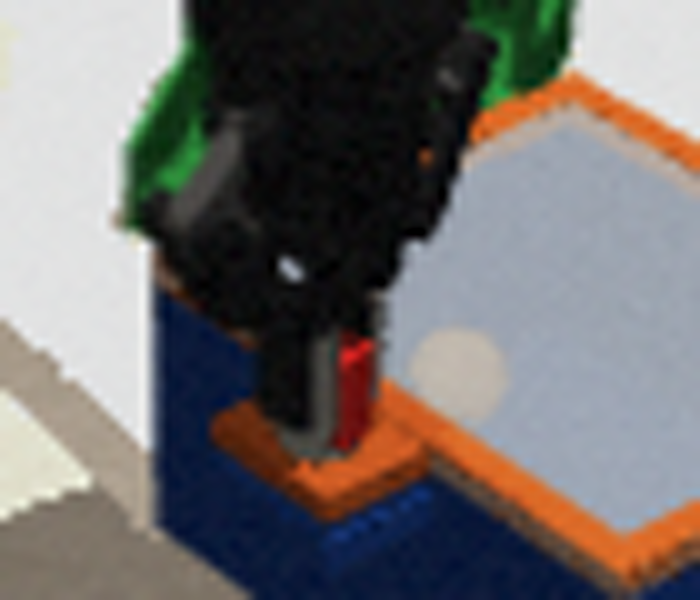

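Request:
{"method": "apply_moves", "body": {"steps": "0 0 0.1 0 0 0 0.8;0 0 0.2 0 0 0 0.8;0 0 0.2 0 0 0 0.8"}}

```text
time_s: 28.48
tcp_pos: [515.7, 3.1, 106.0]
ee_rot: [[0.275, -0.961, -0.001], [-0.961, -0.275, -0.001], [0.0, 0.002, -1.0]]
wrist_force: [-7.3, 5.1, 8.9]
gripper_width: 12.9
```

The collar is seated on the tab: the push builds force with no further travel. I'll back off the press, release and rise.

Request:
{"method": "apply_moves", "body": {"steps": "0 0 -0.15 0 0 0 0.8;0 0 -0.15 0 0 0 2;0 0 -0.15 0 0 0 4;0 0 -0.15 0 0 0 5;0 0 -0.15 0 0 0 5;0 0 -2 0 0 0 5;0 0 -5 0 0 0 5;0 0 -10 0 0 0 5;0 0 -15 0 0 0 5"}}

```text
time_s: 29.6
tcp_pos: [515.7, 3.0, 257.2]
ee_rot: [[0.275, -0.961, 0.001], [-0.961, -0.275, -0.001], [0.001, -0.0, -1.0]]
wrist_force: [-0.2, 0.1, 1.1]
gripper_width: 49.7
```

Request:
{"method": "apply_moves", "body": {"steps": "3 -1 0 0 0 0 5;8 -2 0 0 0 0 5;14 -2 0 0 0 0 5;20 -2 0 0 0 0 5;20 -2 0 0 0 0 5"}}

```text
time_s: 30.22
tcp_pos: [590.7, -187.4, 255.6]
ee_rot: [[0.271, -0.963, 0.0], [-0.963, -0.271, -0.002], [0.002, 0.0, -1.0]]
wrist_force: [0.3, 0.1, -0.2]
gripper_width: 50.1
```

Run:
```python
from meas import *
st()
a=r.camera("scene"); cv2.imwrite("pics/s22.png",a); crop(a,235,165,355,255,6,"pics/s22c.png")
b=r.camera("top"); cv2.imwrite("pics/t22.png",b);
```

```text
t 30.225 tcp [ 590.7 -187.4  255.6] w 50.1 F [ 0.3  0.1 -0.2] j [-22.5   2.5  97.1  -0.1  80.3  51.8]
az -74.29 z [ 0.    -0.002 -1.   ]
```

View pics/s22c.png

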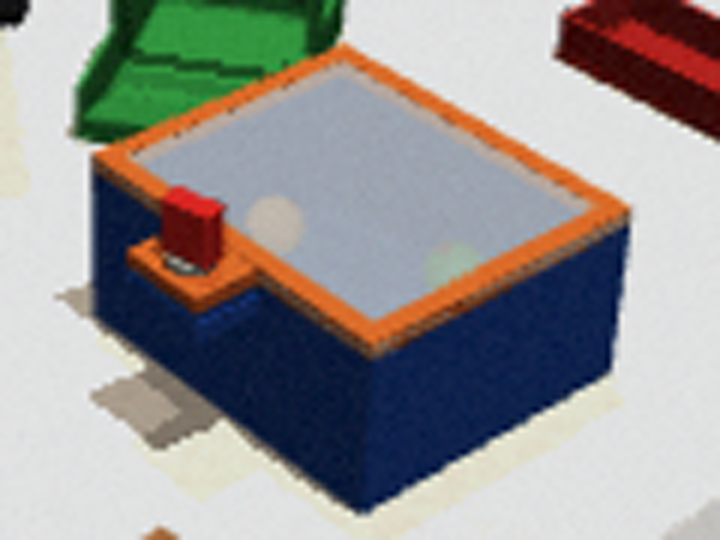

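View pics/t22.png

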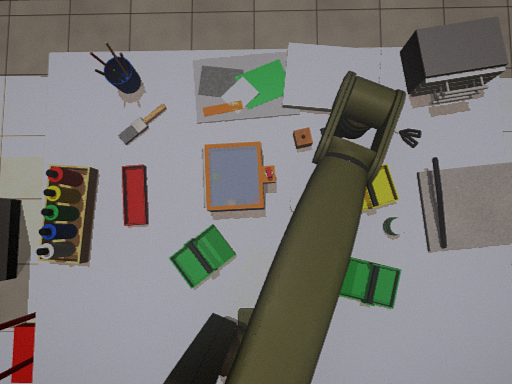

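View pics/s22.png

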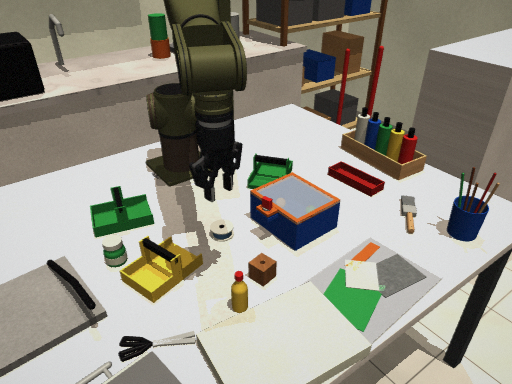

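The pin is upright with its collar flat on the tab. The tray is upright, the lid is shut and the bystanders are where they were. I'll hand in.

```bash
python3 -c "
from cell import r
print(r.job_done())"
```

```text
the job is handed in; nothing more can be done
None
```

I finished all four steps and handed the job in at about 30 s of the 72 s limit. The hand-in gives no verdict, so success rests on my own checks.

- **Beads and tray:** the beads rolled into the bin as I tilted the tray. The top view showed all four inside, and three still showed through the shut lid in the last detailed top view; blue was only a faint patch. The empty tray was set back on its old spot, released, and stands upright in the last pictures.
- **Lid:** I pushed it shut with the closed fingers. They met about 20 N at z = 97.8 mm, where the shut lid's top should be at 98 mm, and the pictures show it flat.
- **Pin:** it went through both holes with under 5 N. Pressing on the seated collar gave about 9 N with no further travel. The last picture shows it upright with its collar on the tab. I judged the final fit by eye and did not measure the pin's distance from the lug hole.
- **Bystanders:** none looked moved by eye, though the arm hides the spool and part of the glue in the last top view. Nothing touches the robot now.

**Disagreement:** the two cameras differed by about 2 mm on the hole and about 3.5 mm on the pin. I used a compromise weighted towards the scene camera, and the pin went in without correction.

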